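# Clamp the oil bottle until the indicator tab pops out

## Task

Stand the black-capped oil bottle upright on the bed of the grey bench clamp, between the jaws, without dropping it, and let go. Then tighten the clamp by turning the black wing handle on its top clockwise, re-gripping as needed, until the green indicator tab stands out about a centimetre from the front of the clamp, stopping before its red part shows, and let go of the handle. Leave the other two bottles where they are and knock no bottle over.

Things in the scene. Friction and masses are not known exactly. Their poses are not given: they have to be found in the camera images.
- oil_mid (a point): Middle of the oil bottle, on its axis (z), 56 mm above its foot. Upright, cream with a green-banded label and black cap; 112 mm tall, about 0.14 kg. Body round, 52 mm in diameter, straight up to 80 mm above the foot, then a shoulder; cap 35 mm in diameter from 91 mm up. Grip it round the body about 66 mm above the foot: the fingertips then stay above the clamp's jaws.
- clamp: Grey bench clamp fixed to the table; base plate 110 x 263 mm, 12 mm thick, its top is the bed. Origin on the table under the bottle's place. Clamping is along y. At +y (y 85 to 151 mm) the drive housing, 58 mm high, handle on top; at -y (y -98 to -60 mm) the sprung housing, 58 mm high, with the tab. -x is the front. Between the housings stand two jaws, tops 50 mm above the table.
- clamp_seat (a point): Where to stand the bottle: the point for its foot's centre on the bed, 12 mm above the table, at clamp x 0, y 6 mm. There it clears both open jaws by 5 to 9 mm.
- jaw_face (a point): Middle of the driven jaw's flat rubber face, 64 mm wide in clamp x, 33 mm above the table, at clamp y = 41 mm less 6 mm per rad of handle angle. It closes toward -y.
- vee (a point): Bottom of the sprung jaw's shallow 120 degree V (jaw 64 mm wide in clamp x), 33 mm above the table, at clamp y -30 mm. The V centres the bottle: pressed in, its axis is at clamp x 0, y 0. A preloaded spring holds this jaw still until the set force of 12 N, then it backs off toward -y, up to 6 mm (15.8 N at 2.5 mm), pushing the tab out.
- handle_grip (a point): Centre of the black wing handle, on its vertical turning axis (clamp x 0, y 118 mm), 89 mm above the table. The handle is a bar 64 mm long, 14 mm thick and 32 mm high (73 to 105 mm above the table); this point's x axis runs along the bar. Grip it at the centre across its 14 mm thickness.
- handle (a joint): Angle of the wing handle, rad, 0 to 5.5; starts between 0 and 0.6. 0 = clamp open, bar along the clamp's x axis. Grows when turned clockwise seen from above, closing the driven jaw 6 mm per rad. Stays where it is left (friction about 0.17 N m; about 0.27 N m to turn when tight). The bottle is held between both jaws at about 2.6 rad; the tab is right at about 3.05.
- tab (a joint): How far the indicator tab is out, m; 0 = flush. It stays in until the set force is reached, then pops out quickly: 4 mm for each mm that the sprung jaw backs off, so 24 mm per rad of handle; it goes back in if the clamp is slackened. About 0.4 rad of handle takes it from flush to 10 mm, 0.37 rad more shows red. The first 19 mm of the tab are green, what follows is red (too tight).
- tab_tip (a point): Middle of the tab's outer end, 36 mm above the table. The tab is 20 mm wide and 8 mm thick and comes out of the front of the sprung housing toward the clamp's -x.
- medium_a_mid (a point): Bystander: bottle with blue cap and pink contents, 44 mm in diameter, 88 mm tall; point on its axis half-way up. To be left alone.
- medium_b_mid (a point): Bystander: bottle with white cap and yellowish contents, 44 mm in diameter, 88 mm tall; point on its axis half-way up. To be left alone.
Not all that is in view belongs to the job. Leave any orange look-alike of the part that bears oil_mid alone.

How it is judged:
By the outcome, as a careful person would: the job done as asked, in the order asked, and still so for the second after the job is handed in, with the robot touching nothing.
It also fails if it takes over 72 s, if anything falls off the work surface, if the arm or the gripper's body presses on something with over 40 N, if the wrist force passes 120 N, or if a joint passes its speed limit or range.

## Robot

A 6-joint arm with a two-finger parallel gripper is mounted at the origin on a cart in front of the work surface, level with it; the furniture and walls round the work are solid. World frame = base frame: x ahead of the robot, y to its left, z up, the work surface at z = 0. Lengths are in m, angles in rad, forces in N, time in s.
With the tool pointing down it reaches from about 0.375 to 0.975 m from the base axis. Payload 3.8 kg.
Tool frame: the origin (TCP) lies midway between the tips of the shut fingers; the grasp point (between the pads) lies 19 mm behind it; z points along the fingers, y is the direction in which the jaws open and shut (so a half turn about z gives the same grasp; the last joint's range is limited). The gripper opens to 85 mm and grips with 20 to 120 N. Pads are 22 mm wide; open, the fingers measure 114 mm over their backs; the gripper's body (76 mm by 85 mm) begins 54 mm behind the grasp point. The pads swing forward as they close: fully open they stand 13 mm farther back than shut.
Start: joints at [0.732, 0.264, 1.604, -0, 1.274, -0.037], TCP at [0.485, 0.469, 0.202] pointing down, gripper open.
Joint ranges: [-2.63, 2.63], [-0.94, 2.18], [0.31, 2.57], [-1.31, 4.45], [0, 2.66], [-2.55, 2.55]. Speed limits (rad/s): [2.57, 2.57, 3.14, 3.14, 3.14, 3.14].

## Interface

Orientations are given as a rotation vector (axis times angle).
In Python, from workcell import readout, read_camera, camera_params, bot gives the robot as it stands.
- The arm moves only by the tool apply_moves, never from a script. Its argument "plan" is a list that holds one entry, the list of rows, each a list of 7 numbers: the shift along the tool's x, y, z each as a share of 1000 mm, from -1 to 1, then the turn, a rotation vector about the tool's x, y, z each as a share of pi rad, from -1 to 1, then the gripper command: -1 is fully open, 1 is shut, values between are in proportion. A call has exactly 8 rows; each row is the pose to reach, as a shift and turn from the pose commanded when the call began, along the tool's axes at that moment, turning the shorter way round; what a row does not reach only later rows make up. A row lasts 1/12 s, in which the tool goes at most 41.7 mm and 7.16 degrees, less where a joint would pass 70% of its speed; a pose out of reach is approached as far as the arm can. A call with a number of a shift or a turn outside -1 to 1 is refused whole. A call with a gripper value outside its range is refused whole. The fingers move at their own pace and stop on an object; "force" is the grip in N (left out, the last holds). Time passes only in rows, so rows that repeat a pose let the fingers close, or fill a call up. It gives the time, the measured TCP pose, the force and the opening at its end, in the units of the state.
- readout.read_state(): the state, without advancing time (a new reading comes with each control period).
- read_camera(name): name is "scene" or "top" or "wrist"; returns the picture (480x640x3 uint8, red, green, blue); there is no depth.
- camera_params(name): a dict with "fovy" (degrees; the focal length in pixels is half the picture's height over the tangent of half this angle, whatever the lens; pixels are square), "cx", "cy" (the principal point, pixels), "rvec" (rotation vector, rad) and "tvec" (3), from world to camera coordinates, as OpenCV has them; the wrist camera has in their place "hand_eye" (4x4, takes a point from camera to tool coordinates, whose origin is the TCP and whose axes are the flange's). Camera axes: x right, y down, z forward; pixel columns grow to the right and rows downward; lengths in m; the calibration is good to about 2 mm. A picture is of the moment at which its call begins: read the wrist's pose just before it. camera_params takes no time and is no camera call.
- bot.finish_job(): hands the job in, once; it reports no verdict.
The state is a dict: "time": time; "q": joint angles; "joint_vel": joint speeds; "joint_torque": joint torques, N m; "tool_pos": TCP position; "tcp_rot": TCP orientation; "wrist_force": force on the tool from outside, world axes, zero at the start; "torque": the same for the moment, N m; "width": opening from 0.0 (shut) to 1.0 (fully open).
Only numpy, scipy, OpenCV 4.12 (cv2) and the standard library are available. Lean on these libraries where they do the work, as an engineer would, in place of code of your own. Each camera call takes 0.05 s, during which the arm holds its last target.

## Working session

There is one attempt and no reset: what is moved stays moved. The work goes in short steps, Python scripts to look and compute and a tool call to move; the robot and the scene stay as the last step left them, time stands still between calls to the robot, and variables do not carry over. Pictures are saved under pics/ and viewed, and the job is handed in when it is done.

Besides the shell and the picture viewer there is one more tool, called after "Call:" in YAML: its name, and indented under it one key for each argument. apply_moves: Moves the arm, as the interface text tells. Shift numbers are shares of 1000 mm and turn numbers shares of pi rad, none past 1 either way. Its arguments: {"type":"object","properties":{"plan":{"type":"array","items":{"type":"array","items":{"type":"array","items":{"type":"number","minimum":-1,"maximum":1}}}},"force":{"type":"number"}},"required":["plan"]}

```bash
ls; mkdir -p pics; python3 - <<'E'
from workcell import readout, read_camera, camera_params, bot
import cv2
print(readout.read_state())
for n in ("scene","top","wrist"):
    im=read_camera(n); cv2.imwrite(f"pics/{n}0.png",im[:,:,::-1]); print(n,camera_params(n))
E
```

```text
pics
{'time': 0.0, 'q': array([ 7.32104685e-01,  2.64754996e-01,  1.60537801e+00, -1.32679601e-05,
        1.27367558e+00, -3.68741837e-02]), 'joint_vel': array([-0.00097564, -0.00013666, -0.00029463,  0.00013518,  0.00223661,
       -0.00065213]), 'joint_torque': array([-7.67565798e-04, -5.15119529e+01, -3.67314863e+01, -2.55995874e-04,
        1.31613953e-02, -2.16153376e-05]), 'tool_pos': array([0.48447376, 0.46887552, 0.20045868]), 'tcp_rot': array([-1.22565441, -2.89163211,  0.00316002]), 'wrist_force': array([ 0.60756596, -0.62507711,  0.85181609]), 'torque': array([ 0.01261094,  0.02784317, -0.04156722]), 'width': 1.0008531409664692}
scene {'fovy': 48.397380339912786, 'cx': 322.4421435913778, 'cy': 248.30279925595087, 'rvec': array([ 1.42853309,  2.04802159, -0.90813408]), 'tvec': array([ 0.20986742, -0.23693594,  1.64112197])}
top {'fovy': 48.083849154908, 'cx': 320.87772081172665, 'cy': 227.47858151925755, 'rvec': array([ 2.18580418, -2.21181399,  0.1016174 ]), 'tvec': array([-0.0474671 ,  0.50795051,  1.04161058])}
wrist {'fovy': 71.30517435399642, 'cx': 316.81464660420215, 'cy': 241.15169123945032, 'hand_eye': array([[-1.30089162e-03, -9.49602306e-01, -3.13454570e-01,
         8.05812911e-02],
       [ 9.99999154e-01, -1.23447811e-03, -4.10353766e-04,
         1.18808327e-03],
       [ 2.72007972e-06, -3.13454838e-01,  9.49603109e-01,
        -1.72184894e-01],
       [ 0.00000000e+00,  0.00000000e+00,  0.00000000e+00,
         1.00000000e+00]])}
```

View pics/scene0.png

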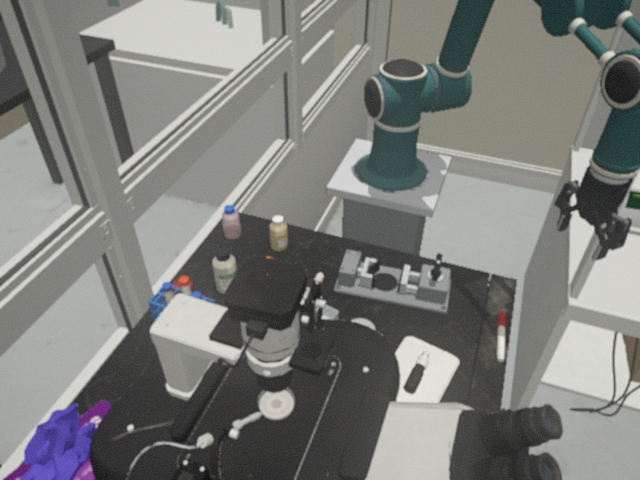

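View pics/top0.png

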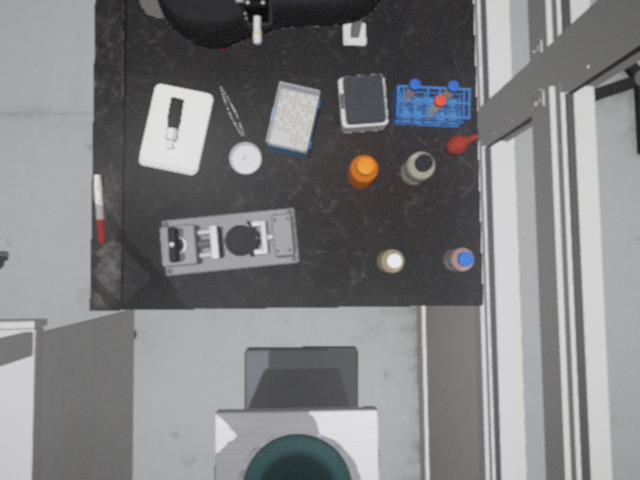

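View pics/wrist0.png

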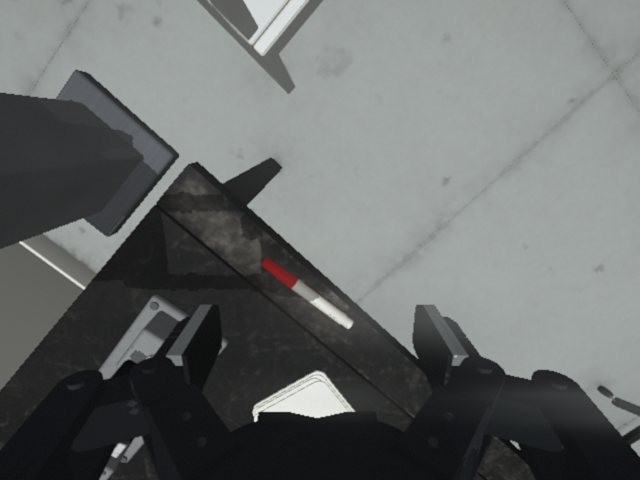

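The top view shows two candidates. The black-capped cream bottle at (418,168) fits the description, and the orange one at (363,171) is the look-alike to leave alone. I'll confirm this in an enlarged crop.

```bash
cat > h.py <<'E'
import numpy as np, cv2
from scipy.spatial.transform import Rotation as R
from workcell import readout, read_camera, camera_params, bot
def cam(name, st=None):
    p=camera_params(name); f=240/np.tan(np.radians(p['fovy'])/2)
    K=np.array([[f,0,p['cx']],[0,f,p['cy']],[0,0,1]])
    if name=='wrist':
        T=np.eye(4);T[:3,:3]=R.from_rotvec(st['tcp_rot']).as_matrix();T[:3,3]=st['tool_pos']
        M=np.linalg.inv(T@p['hand_eye'])
    else:
        M=np.eye(4);M[:3,:3]=R.from_rotvec(p['rvec']).as_matrix();M[:3,3]=p['tvec']
    return K,M
def proj(c,P):
    K,M=c; P=np.atleast_2d(P); q=(M[:3,:3]@P.T+M[:3,3:4]); q=K@q; return (q[:2]/q[2]).T
def back(c,uv,z):
    K,M=c; o=-M[:3,:3].T@M[:3,3]; out=[]
    for u,v in np.atleast_2d(uv):
        d=M[:3,:3].T@np.linalg.inv(K)@[u,v,1]; out.append(o+d*(z-o[2])/d[2])
    return np.array(out)
E
python3 - <<'E'
from h import *
im=cv2.imread('pics/top0.png')
a=cv2.resize(im[130:285,340:480],None,fx=4,fy=4,interpolation=cv2.INTER_CUBIC);cv2.imwrite('pics/c1.png',a[:600])
a=cv2.resize(im[195:285,150:310],None,fx=5,fy=5,interpolation=cv2.INTER_CUBIC);cv2.imwrite('pics/c2.png',a)
c=cam('top')
K,M=c;print(-M[:3,:3].T@M[:3,3])
print('oil cap',back(c,[[424,161]],.112),'foot',back(c,[[415,172]],0.03))
print('clamp corners',back(c,[[161,220],[294,208],[298,262],[166,276]],.012))
E
```

```text
[ 0.43593677 -0.02683051  1.0744574 ]
oil cap [[ 0.62000979 -0.24008697  0.112     ]] foot [[ 0.6139497  -0.23988686  0.03      ]]
clamp corners [[ 0.52595445  0.26084235  0.012     ]
 [ 0.5470328  -0.00081155  0.012     ]
 [ 0.44010438 -0.00769044  0.012     ]
 [ 0.41604009  0.25033394  0.012     ]]
```

View pics/c1.png

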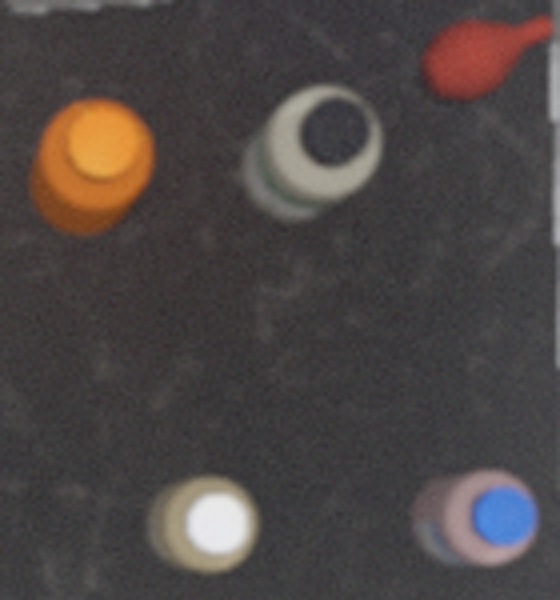

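View pics/c2.png

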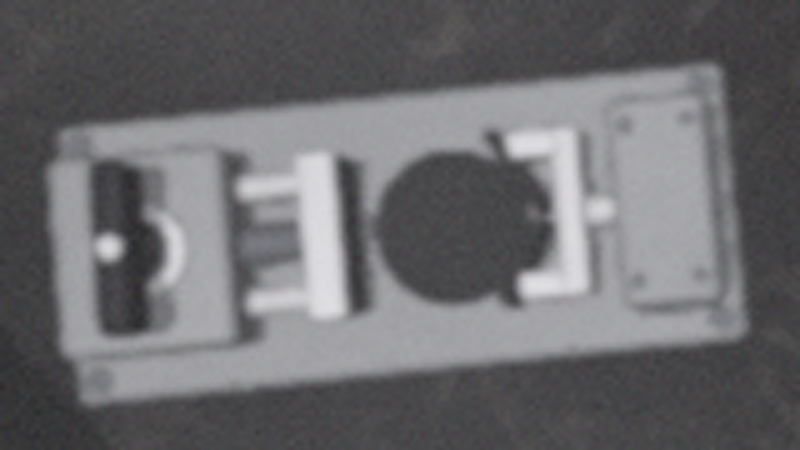

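```bash
python3 - <<'E'
from h import *
from scipy.optimize import least_squares
c=cam('top')
px=lambda a:[ (u+.5)/5-.5+150 for u in [a[0]]]+[(a[1]+.5)/5-.5+195]
obs=[((55,-112,12),(720,67)),((-55,-112,12),(747,335)),((-55,151,12),(87,403))]
P=np.array([o[0] for o in obs])/1000; U=np.array([px(o[1]) for o in obs])
def w(p,P):
    cs,s=np.cos(p[2]),np.sin(p[2]); return np.c_[p[0]+cs*P[:,0]-s*P[:,1],p[1]+s*P[:,0]+cs*P[:,1],P[:,2]]
r=least_squares(lambda p:(proj(c,w(p,P))-U).ravel(),[.48,.11,-.08])
print(r.x,r.fun)
p=r.x
print('seat',w(p,np.array([[0,.006,.012],[0,.118,.105],[.032,.118,.105],[-.032,.118,.105]])))
q=proj(c,w(p,np.array([[0,.118,.105],[.032,.118,.105],[-.032,.118,.105],[0,.041,.05],[-.032,-.03,.05]])))
print('pred px crop',(q-[150,195]+.5)*5-.5)
print('oil cap',back(c,[[(335+.5)/4-.5+340,(132+.5)/4-.5+130]],.112))
print('orange',back(c,[[(105+.5)/4-.5+340,(142+.5)/4-.5+130]],.09),'white',back(c,[[(217+.5)/4-.5+340,(522+.5)/4-.5+130]],.088))
print(R.from_rotvec(readout.read_state()['tcp_rot']).as_matrix().round(3))
E
```

```text
[0.4846806  0.10537193 0.08711305] [ 0.6960186  -1.09908188  0.67810834  0.61848601 -1.34799577  0.43912891]
seat [[0.48415859 0.11134918 0.012     ]
 [0.47441426 0.22292448 0.105     ]
 [0.50629292 0.22570857 0.105     ]
 [0.4425356  0.22014038 0.105     ]]
pred px crop [[ 91.92104155 248.14525488]
 [ 84.6886321  159.42822871]
 [ 99.18473781 337.24606364]
 [333.16558285 233.42686658]
 [527.7663102  298.87200983]]
oil cap [[ 0.61703503 -0.23886897  0.112     ]]
orange [[ 0.61735372 -0.13651688  0.09      ]] white [[ 0.44103217 -0.18506086  0.088     ]]
[[-0.695  0.719 -0.001]
 [ 0.719  0.695 -0.001]
 [ 0.    -0.002 -1.   ]]
```

```bash
cat >> h.py <<'E'
def w(p,P):
    P=np.asarray(P,float); cs,s=np.cos(p[2]),np.sin(p[2]); return np.c_[p[0]+cs*P[:,0]-s*P[:,1],p[1]+s*P[:,0]+cs*P[:,1],P[:,2]]
def box(x0,x1,y0,y1,z): return np.array([[x0,y0,z],[x1,y0,z],[x1,y1,z],[x0,y1,z],[x0,y0,z]])/1000
def circ(x,y,r,z): t=np.linspace(0,6.283,40); return np.c_[x+r*np.cos(t),y+r*np.sin(t),z+0*t]
def draw(im,c,pts,x0,y0,s,col):
    q=(proj(c,pts)-[x0,y0]+.5)*s-.5
    cv2.polylines(im,[np.round(q*16).astype(int).reshape(-1,1,2)],False,col,1,cv2.LINE_AA,4)
def clampmodel(im,c,p,x0,y0,s,h=0.0):
    for b,col in ((box(-55,55,-112,151,12),(0,255,0)),(box(-40,40,85,151,58),(0,0,255)),(box(-40,40,-98,-60,58),(0,0,255)),(box(-32,32,41-6*h,50,50),(255,255,0)),(box(-32,32,-40,-30,50),(255,0,255))):
        draw(im,c,w(p,b),x0,y0,s,col)
    b=box(-32,32,-7,7,105); cs,sn=np.cos(-h),np.sin(-h)
    b=np.c_[b[:,0]*cs-b[:,1]*sn,b[:,0]*sn+b[:,1]*cs+.118,b[:,2]]
    draw(im,c,w(p,b),x0,y0,s,(0,255,255))
E
python3 - <<'E'
from h import *
im=cv2.imread('pics/top0.png'); c=cam('top')
a=cv2.resize(im[195:285,150:310],None,fx=5,fy=5,interpolation=cv2.INTER_CUBIC)
clampmodel(a,c,[.4847,.1054,.0871],150,195,5)
b=cv2.resize(im[145:190,375:455],None,fx=5,fy=5,interpolation=cv2.INTER_CUBIC)
for r,z in ((.026,0),(.026,.08),(.0175,.112)): draw(b,c,circ(.617,-.2389,r,z),375,145,5,(0,255,0))
o=np.zeros((600,800,3),np.uint8);o=np.zeros((450,800,3),np.uint8);o=a;cv2.imwrite('pics/o1.png',a);cv2.imwrite('pics/o2.png',b)
E
```

```text
(no output)
```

View pics/o1.png

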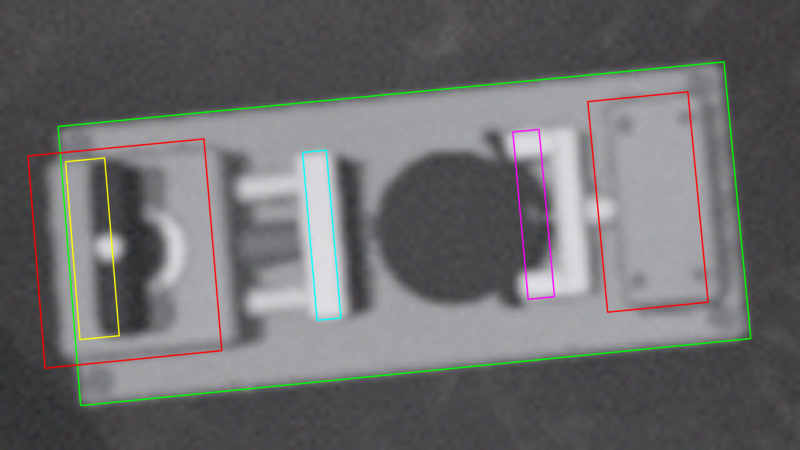

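View pics/o2.png

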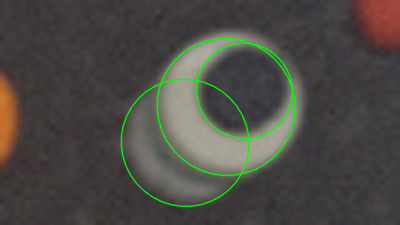

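The overlay shows the black-capped bottle is at (0.617, -0.239). The base plate isn't placed along y as I had guessed, so I'll refine the clamp pose from a wrist view on the way over.

Call:
apply_moves:
  plan:
    - [[-0.03, -0.03, -0.02, 0, 0, 0.03, -1], [-0.06, -0.06, -0.05, 0, 0, 0.06, -1], [-0.09, -0.09, -0.05, 0, 0, 0.09, -1], [-0.12, -0.12, -0.05, 0, 0, 0.12, -1], [-0.15, -0.15, -0.05, 0, 0, 0.15, -1], [-0.18, -0.18, -0.05, 0, 0, 0.18, -1], [-0.21, -0.21, -0.05, 0, 0, 0.21, -1], [-0.22, -0.22, -0.05, 0, 0, 0.217, -1]]

```text
time: 0.82
tool_pos: [0.4791, 0.1554, 0.2516]
tcp_rot: [2.128, 2.311, -0.001]
wrist_force: [0.1, -0.7, -0.6]
width: 1.003
```

```bash
cat >> h.py <<'E'
import pickle
def snap(name,fn):
    st=readout.read_state(); im=read_camera(name)[:,:,::-1].copy(); cv2.imwrite(f'pics/{fn}.png',im); pickle.dump(st,open(f'pics/{fn}.pkl','wb')); return st,im
E
python3 - <<'E'
from h import *
st,im=snap('wrist','w1'); print(st['time'],st['tool_pos'],st['q'],st['joint_vel'].round(3)); print(R.from_rotvec(st['tcp_rot']).as_matrix().round(3))
E
```

```text
0.8167 [0.47914563 0.15542145 0.25158528] [ 2.64939818e-01 -9.20804502e-02  1.89723843e+00 -9.98353846e-04
  1.33694716e+00  1.82668341e-01] [-0.689 -0.251  0.231  0.019  0.009 -0.501]
[[-0.082  0.997 -0.   ]
 [ 0.997  0.082 -0.001]
 [-0.001 -0.    -1.   ]]
```

View pics/w1.png

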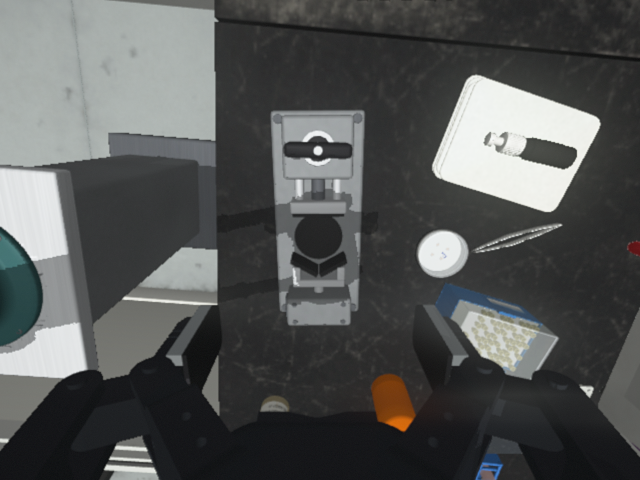

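The wrist picture shows the clamp, with its handle at (318,150), jaws at (318,205) to (318,262), and sprung housing at (319,308). The arm was still moving during that shot, so I'll take it again.

```bash
python3 - <<'E'
from h import *
st,im=snap('wrist','w2'); print(st['joint_vel'].round(3))
st,im=snap('wrist','w3'); print(st['time'],st['tool_pos'],st['joint_vel'].round(3))
st,im=snap('wrist','w4'); print(st['time'],st['tool_pos'],st['joint_vel'].round(3))
a=cv2.resize(im[90:340,220:420],None,fx=2.4,fy=2.4,interpolation=cv2.INTER_CUBIC);cv2.imwrite('pics/w4c.png',a)
E
```

```text
[ 0.07   0.038 -0.039  0.059 -0.025  0.06 ]
0.9167 [0.47951359 0.15414987 0.25165479] [ 0.061  0.027 -0.028  0.055 -0.019  0.028]
0.9667 [0.4797851  0.15633685 0.2517642 ] [ 0.051  0.022 -0.021  0.022 -0.008  0.007]
```

View pics/w4c.png

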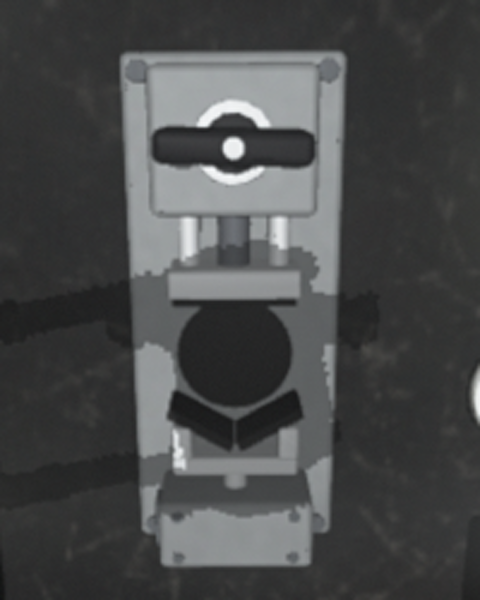

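```bash
python3 - <<'E'
from h import *
from scipy.optimize import least_squares
st=pickle.load(open('pics/w4.pkl','rb')); c=cam('wrist',st)
F=lambda a:(np.array(a,float)+.5)/2.4-.5+[220,90]
B=F([[121,53],[346,53],[329,531],[143,531]])
S=F([[163,566],[312,566]]); D=F([[150,66],[317,66],[316,215],[152,215]]); H=F([[153,148],[315,148]]); J=F([[170,300],[299,300]])
def model(q):
    p=q[:3]; b,hs,hd,h=q[3:]
    P=[[-55,151+b,12],[55,151+b,12],[55,-112+b,12],[-55,-112+b,12],[-hs,-98,58],[hs,-98,58],[-hd,151,58],[hd,151,58],[hd,85,58],[-hd,85,58],
       [-32*np.cos(h),118+32*np.sin(h),105],[32*np.cos(h),118-32*np.sin(h),105],[-32,41-6*h,50],[32,41-6*h,50]]
    return proj(c,w(p,np.array(P)/1000))
U=np.vstack([B,S,D,H,J])
r=least_squares(lambda q:(model(q)-U).ravel(),[.485,.1,.087,5,40,40,0],x_scale=[.01,.01,.1,1,1,1,.1],loss='soft_l1')
print(r.x); print((model(r.x)-U).round(1).tolist())
p=r.x[:3]; print('seat',w(p,[[0,.006,.012],[0,0,0],[0,.118,.089]]))
im=cv2.imread('pics/w4c.png'); clampmodel(im,c,p,220,90,2.4,r.x[6]); cv2.imwrite('pics/w4o.png',im)
ct=cam('top'); t=cv2.imread('pics/top0.png'); a=cv2.resize(t[195:285,150:310],None,fx=5,fy=5,interpolation=cv2.INTER_CUBIC); clampmodel(a,ct,p,150,195,5,r.x[6]); cv2.imwrite('pics/o3.png',a)
E
```

```text
[4.86309271e-01 1.02464365e-01 8.93169881e-02 6.05157766e+00
 3.90295067e+01 3.63020059e+01 1.32470424e-03]
[[-1.1, -0.4], [0.9, -1.1], [0.9, 1.8], [-0.5, 2.3], [-0.3, 1.0], [-0.3, 0.6], [-0.7, -2.1], [0.6, -2.6], [-0.5, 0.2], [0.9, 0.7], [-0.9, -0.4], [1.0, -0.8], [-0.7, 2.8], [1.2, 2.4]]
seat [[0.48577408 0.10844045 0.012     ]
 [0.48630927 0.10246436 0.        ]
 [0.47578387 0.219994   0.089     ]]
```

View pics/w4o.png

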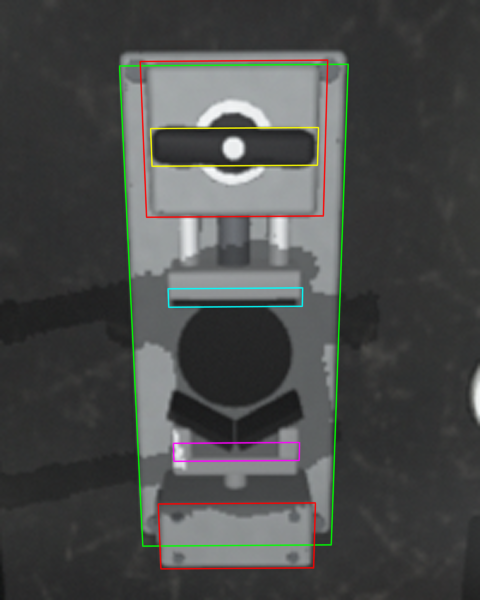

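View pics/o3.png

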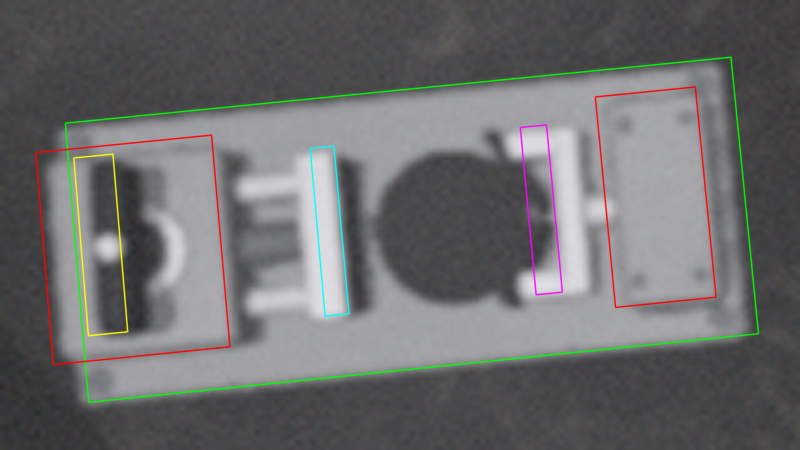

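The wrist fit puts the clamp origin at about (0.486, 0.102), yaw 0.089, with the handle at about 0 rad. The handle, vee and jaw edges agree to about 2 mm. Next I'll move over to the oil bottle.

Call:
apply_moves:
  plan:
    - [[-0.035, 0.01, 0.0, 0, 0, 0, -1], [-0.075, 0.02, 0.0, 0, 0, 0, -1], [-0.115, 0.03, 0.0, 0, 0, 0, -1], [-0.155, 0.042, 0.0, 0, 0, 0, -1], [-0.195, 0.054, 0.0, 0, 0, 0, -1], [-0.235, 0.066, 0.0, 0, 0, 0, -1], [-0.275, 0.078, 0.0, 0, 0, 0, -1], [-0.31, 0.09, 0.0, 0, 0, 0, -1]]

```text
time: 1.68
tool_pos: [0.598, -0.1434, 0.2513]
tcp_rot: [-2.12, -2.318, -0.0]
wrist_force: [0.7, -0.2, -1.1]
width: 0.998
```

Call:
apply_moves:
  plan:
    - [[-0.02, 0.01, 0.01, 0, 0, 0, -1], [-0.04, 0.015, 0.02, 0, 0, 0, -1], [-0.055, 0.018, 0.02, 0, 0, 0, -1], [-0.055, 0.018, 0.02, 0, 0, 0, -1], [-0.055, 0.018, 0.02, 0, 0, 0, -1], [-0.055, 0.018, 0.02, 0, 0, 0, -1], [-0.055, 0.018, 0.02, 0, 0, 0, -1], [-0.055, 0.018, 0.02, 0, 0, 0, -1]]

```text
time: 2.35
tool_pos: [0.6196, -0.1946, 0.2327]
tcp_rot: [2.12, 2.317, 0.001]
wrist_force: [-0.2, -0.2, 0.0]
width: 1.001
```

```bash
python3 - <<'E'
from h import *
st,im=snap('wrist','w5'); print(st['time'],st['tool_pos'],st['q'],st['joint_vel'].round(3)); print(R.from_rotvec(st['tcp_rot']).as_matrix().round(3))
c=cam('wrist',st)
for r,z in ((.026,0),(.026,.08),(.0175,.112)): draw(im,c,circ(.617,-.2389,r,z),0,0,1,(0,255,0))
cv2.imwrite('pics/w5o.png',im)
E
```

```text
2.35 [ 0.61955464 -0.19461029  0.23266465] [-3.42865489e-01  1.98391751e-01  1.62688688e+00  2.83014460e-04
  1.31526649e+00 -4.31747594e-01] [-0.003 -0.001  0.001 -0.003 -0.002 -0.002]
[[-0.089  0.996  0.001]
 [ 0.996  0.089 -0.   ]
 [-0.     0.001 -1.   ]]
```

View pics/w5o.png

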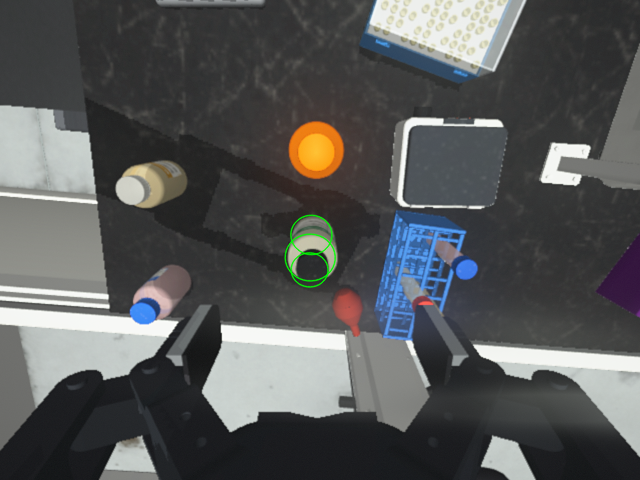

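```bash
python3 - <<'E'
from h import *
im=cv2.imread('pics/w5.png'); st=pickle.load(open('pics/w5.pkl','rb')); c=cam('wrist',st)
x0,y0,s=260,200,5
a=cv2.resize(im[y0:y0+110,x0:x0+160],None,fx=s,fy=s,interpolation=cv2.INTER_CUBIC)
for r,z in ((.026,0),(.026,.08),(.0175,.112)): draw(a,c,circ(.617,-.2389,r,z),x0,y0,s,(0,255,0))
cv2.imwrite('pics/w5c.png',a)
print('rack',back(c,[[398,213],[385,335]],.07),back(c,[[398,213],[378,335]],.0))
E
```

```text
rack [[ 0.7033884  -0.18611631  0.07      ]
 [ 0.7120392  -0.33114864  0.07      ]] [[ 0.72230408 -0.20128069  0.        ]
 [ 0.72296376 -0.37748303  0.        ]]
```

View pics/w5c.png

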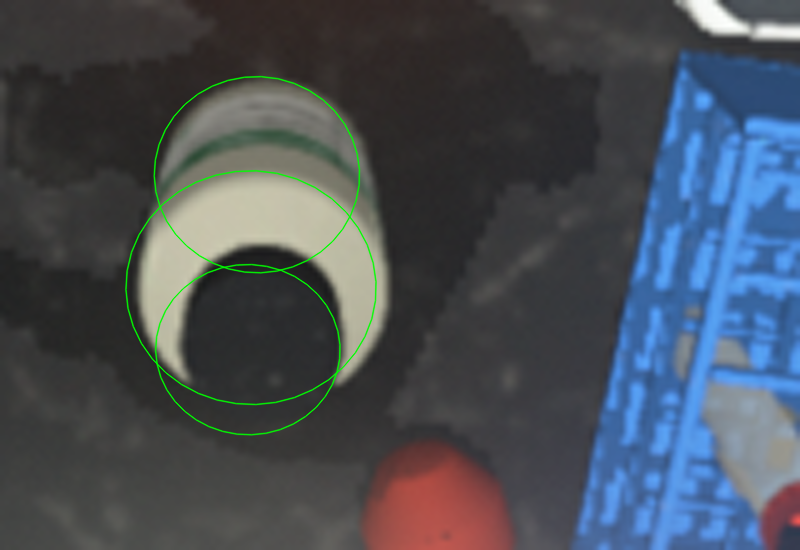

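The bottle measures (0.619, -0.240) from both cameras, within about 2 mm. I'll go over it and lower.

Call:
apply_moves:
  plan:
    - [[-0.02, -0.002, 0.0, 0, 0, 0, -1], [-0.04, -0.0045, 0.0, 0, 0, 0, -1], [-0.045, -0.0045, 0.01, 0, 0, 0, -1], [-0.045, -0.0045, 0.03, 0, 0, 0, -1], [-0.045, -0.0045, 0.05, 0, 0, 0, -1], [-0.045, -0.0045, 0.07, 0, 0, 0, -1], [-0.045, -0.0045, 0.085, 0, 0, 0, -1], [-0.045, -0.0045, 0.085, 0, 0, 0, -1]]

```text
time: 3.07
tool_pos: [0.6157, -0.239, 0.1417]
tcp_rot: [-2.117, -2.311, 0.004]
wrist_force: [-0.3, 0.4, -0.3]
width: 1.006
```

```bash
python3 - <<'E'
from h import *
st,im=snap('wrist','w6'); print(st['time'],st['tool_pos'],st['joint_vel'].round(3),st['wrist_force']); 
c=cam('wrist',st)
for r,z in ((.026,0),(.026,.08),(.0175,.112)): draw(im,c,circ(.619,-.240,r,z),0,0,1,(0,255,0))
cv2.imwrite('pics/w6o.png',im)
E
```

```text
3.0667 [ 0.61566967 -0.23899429  0.14169461] [ 0.001 -0.024 -0.044 -0.002  0.043 -0.001] [-0.34711188  0.39182217 -0.2729751 ]
```

View pics/w6o.png

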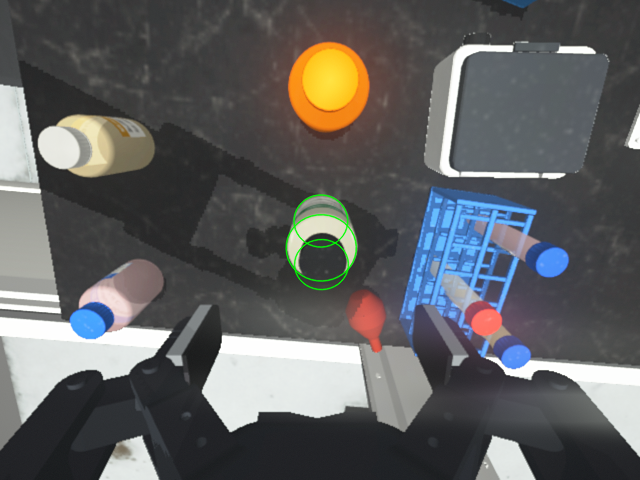

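The bottle, at (322,240), sits between the fingers about 3 mm to the right. I'll correct that and descend.

Call:
apply_moves:
  plan:
    - [[0, 0.003, 0.0, 0, 0, 0, -1], [0, 0.003, 0.02, 0, 0, 0, -1], [0, 0.003, 0.04, 0, 0, 0, -1], [0, 0.003, 0.06, 0, 0, 0, -1], [0, 0.003, 0.08, 0, 0, 0, -1], [0, 0.003, 0.09, 0, 0, 0, -1], [0, 0.003, 0.097, 0, 0, 0, -1], [0, 0.003, 0.097, 0, 0, 0, -1]]

```text
time: 3.78
tool_pos: [0.6216, -0.2406, 0.0492]
tcp_rot: [-2.122, -2.316, 0.0]
wrist_force: [0.9, -0.4, 0.3]
width: 0.999
```

```bash
python3 - <<'E'
from h import *
st,im=snap('wrist','w7'); print(st['time'],st['tool_pos'],st['joint_vel'].round(3),st['wrist_force']); 
E
```

```text
3.7833 [ 0.62163589 -0.2405756   0.04923033] [-0.001 -0.02  -0.02  -0.001  0.019 -0.002] [ 0.85234765 -0.37722969  0.29069551]
```

View pics/w7.png

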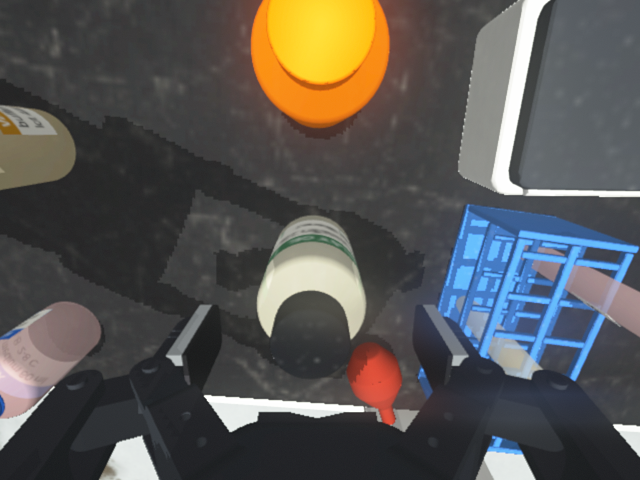

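The bottle is centred between the pads, its cap at (310,335), clear of the rack. Closing the gripper.

Call:
apply_moves:
  plan:
    - [[0, 0, 0.002, 0, 0, 0, 0.2], [0, 0, 0.002, 0, 0, 0, 0.5], [0, 0, 0.002, 0, 0, 0, 1], [0, 0, 0.002, 0, 0, 0, 1], [0, 0, 0.002, 0, 0, 0, 1], [0, 0, 0.002, 0, 0, 0, 1], [0, 0, 0.002, 0, 0, 0, 1], [0, 0, 0.002, 0, 0, 0, 1]]
  force: 40

```text
time: 4.5
tool_pos: [0.6228, -0.2417, 0.0499]
tcp_rot: [2.121, 2.314, 0.001]
wrist_force: [-1.7, -0.2, 6.3]
width: 0.546
```

```bash
python3 - <<'E'
from h import *
for i in range(4):
    st,im=snap('wrist','w8'); print(st['time'],st['tool_pos'],st['width'],st['wrist_force']); 
E
```

```text
4.5 [ 0.6228098  -0.24165221  0.04990651] 0.5456653546173876 [-1.67600446 -0.2019217   6.33284796]
4.55 [ 0.62283    -0.24164939  0.04992096] 0.5400775335819379 [-1.68459801 -0.3244431   6.00258386]
4.6 [ 0.62282136 -0.24164084  0.04995677] 0.5423197929661067 [-1.91515949 -0.48823789  5.60241014]
4.65 [ 0.6228052  -0.2416026   0.04991773] 0.5442323659805175 [-1.94987459  0.60119283  5.57650924]
```

View pics/w8.png

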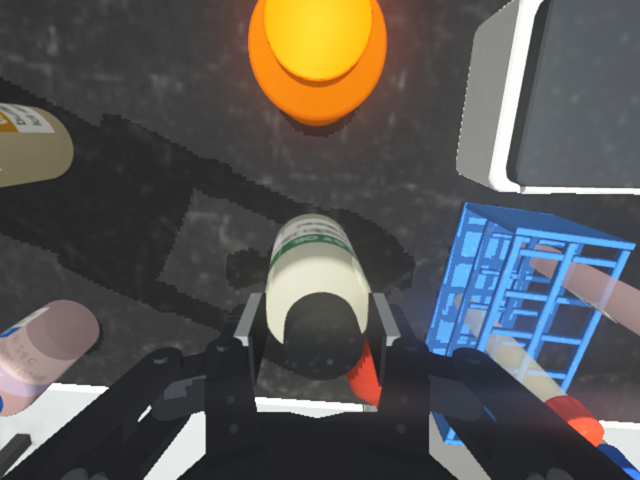

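Call:
apply_moves:
  plan:
    - [[0, 0, -0.005, 0, 0, 0, 1], [0, 0, -0.01, 0, 0, 0, 1], [0, 0, -0.02, 0, 0, 0, 1], [0, 0, -0.03, 0, 0, 0, 1], [0, 0, -0.03, 0, 0, 0, 1], [0, 0, -0.03, 0, 0, 0, 1], [0, 0, -0.03, 0, 0, 0, 1], [0, 0, -0.03, 0, 0, 0, 1]]

```text
time: 5.37
tool_pos: [0.6214, -0.2407, 0.0773]
tcp_rot: [-2.122, -2.316, 0.0]
wrist_force: [0.4, 0.0, -0.9]
width: 0.538
```

```bash
python3 - <<'E'
from h import *
st,im=snap('wrist','w9'); print(st['time'],st['tool_pos'],st['width'],st['wrist_force']); 
st,t=snap('scene','s9'); cv2.imwrite('pics/s9c.png',cv2.resize(t[170:330,150:310],None,fx=3.7,fy=3.7,interpolation=cv2.INTER_CUBIC))
E
```

```text
5.3667 [ 0.62135813 -0.24066628  0.07731094] 0.5381311995139164 [ 0.35037615  0.02691794 -0.9243959 ]
```

View pics/w9.png

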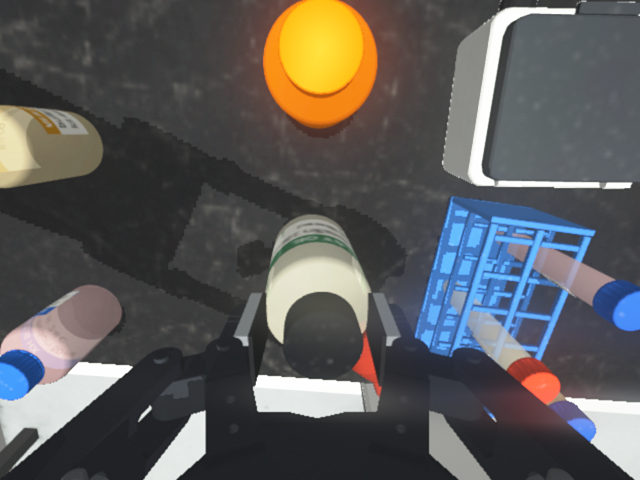

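View pics/s9c.png

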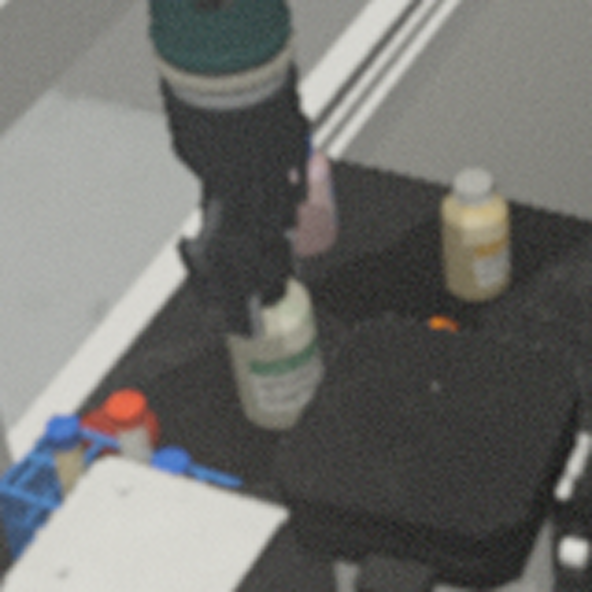

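The bottle is lifted and has not moved in the grip. I'll check its offset in the tool frame with an overlay.

```bash
python3 - <<'E'
from h import *
im=cv2.imread('pics/w9.png'); p=camera_params('wrist'); f=240/np.tan(np.radians(p['fovy'])/2)
c=(np.array([[f,0,p['cx']],[0,f,p['cy']],[0,0,1]]),np.linalg.inv(p['hand_eye']))
x0,y0,s=220,180,4
a=cv2.resize(im[y0:y0+150,x0:x0+200],None,fx=s,fy=s,interpolation=cv2.INTER_CUBIC)
for dx,col in ((0,(0,255,0)),(.004,(255,255,0))):
  for r,z in ((.026,.05),(.026,.05-.08),(.0175,.05-.091),(.0175,.05-.112)): draw(a,c,circ(dx,0,r,z),x0,y0,s,col)
cv2.imwrite('pics/w9o.png',a)
E
```

```text
(no output)
```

View pics/w9o.png

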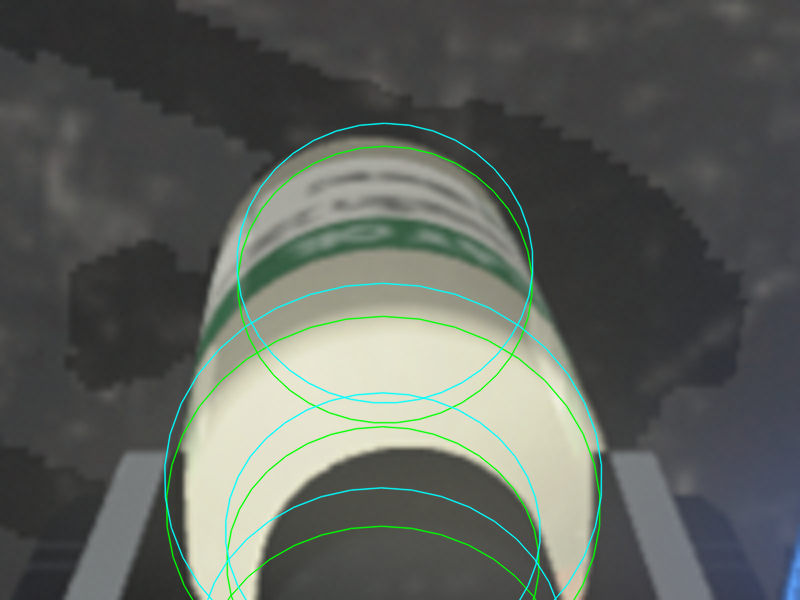

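The overlay suggests the bottle is tilted about 2° in the grip and that I hold it a little high, near the shoulder. I'll set it back down, re-grip about 6 mm lower and check again.

Call:
apply_moves:
  plan:
    - [[0, 0, 0.01, 0, 0, 0, 1], [0, 0, 0.02, 0, 0, 0, 1], [0, 0, 0.024, 0, 0, 0, 1], [0, 0, 0.026, 0, 0, 0, 1], [0, 0, 0.028, 0, 0, 0, 1], [0, 0, 0.028, 0, 0, 0, 1], [0, 0, 0.028, 0, 0, 0, 1], [0, 0, 0.028, 0, 0, 0, 1]]

```text
time: 6.13
tool_pos: [0.6218, -0.2413, 0.0509]
tcp_rot: [2.122, 2.316, -0.001]
wrist_force: [-1.6, -0.5, 4.8]
width: 0.539
```

Call:
apply_moves:
  plan:
    - [[0, 0, 0, 0, 0, 0, 0.0], [0, 0, 0, 0, 0, 0, -0.4], [0, 0, 0, 0, 0, 0, -0.8], [0, 0, 0, 0, 0, 0, -1], [0, 0, 0, 0, 0, 0, -1], [0, 0, 0.002, 0, 0, 0, -1], [0, 0, 0.004, 0, 0, 0, -1], [0, 0, 0.006, 0, 0, 0, -1]]

```text
time: 6.8
tool_pos: [0.6217, -0.2408, 0.0434]
tcp_rot: [-2.122, -2.316, 0.0]
wrist_force: [0.2, -0.3, 0.9]
width: 0.998
```

```bash
cat >> h.py <<'E'
def tooloverlay(fn,foot,out,dx=0,dy=0,x0=220,y0=180,s=4):
    im=cv2.imread(f'pics/{fn}.png'); p=camera_params('wrist'); f=240/np.tan(np.radians(p['fovy'])/2)
    c=(np.array([[f,0,p['cx']],[0,f,p['cy']],[0,0,1]]),np.linalg.inv(p['hand_eye']))
    a=cv2.resize(im[y0:y0+150,x0:x0+200],None,fx=s,fy=s,interpolation=cv2.INTER_CUBIC)
    for r,z in ((.026,foot),(.026,foot-.08),(.0175,foot-.091),(.0175,foot-.112)): draw(a,c,circ(dx,dy,r,z),x0,y0,s,(0,255,0))
    cv2.imwrite(f'pics/{out}.png',a)
E
python3 - <<'E'
from h import *
for i in range(3):
    st,im=snap('wrist','w10'); print(st['time'],st['tool_pos'],st['width'],st['wrist_force'])
tooloverlay('w10',st['tool_pos'][2],'w10o')
E
```

```text
6.8 [ 0.62168645 -0.24077217  0.04337676] 0.9977829257877737 [ 0.15044622 -0.27261867  0.94784421]
6.85 [ 0.62130562 -0.24057372  0.04278521] 0.9989593787052314 [-0.53038476 -0.51170216 -0.53136099]
6.9 [ 0.62125247 -0.24058722  0.0429517 ] 0.9967700625785948 [-0.56853202 -0.43440991  0.80342369]
```

View pics/w10o.png

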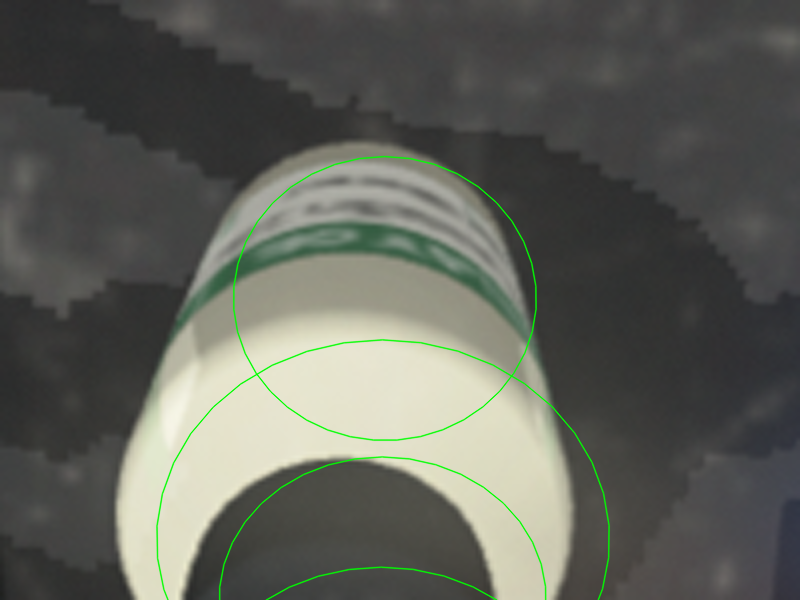

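The bottle is standing upright again but about 4 mm off-centre in the grip, which caused the tilt. I'll centre on it and re-grip.

Call:
apply_moves:
  plan:
    - [[0.002, -0.004, 0, 0, 0, 0, -1], [0.002, -0.004, 0, 0, 0, 0, -1], [0.002, -0.004, 0, 0, 0, 0, -0.5], [0.002, -0.004, 0, 0, 0, 0, 0], [0.002, -0.004, 0, 0, 0, 0, 0.3], [0.002, -0.004, 0, 0, 0, 0, 1], [0.002, -0.004, 0, 0, 0, 0, 1], [0.002, -0.004, 0, 0, 0, 0, 1]]
  force: 35

```text
time: 7.62
tool_pos: [0.6179, -0.2396, 0.0444]
tcp_rot: [2.122, 2.316, 0.0]
wrist_force: [-1.2, -0.9, 4.4]
width: 0.572
```

Call:
apply_moves:
  plan:
    - [[0, 0, 0, 0, 0, 0, 1], [0, 0, 0, 0, 0, 0, 1], [0, 0, -0.005, 0, 0, 0, 1], [0, 0, -0.01, 0, 0, 0, 1], [0, 0, -0.02, 0, 0, 0, 1], [0, 0, -0.03, 0, 0, 0, 1], [0, 0, -0.03, 0, 0, 0, 1], [0, 0, -0.03, 0, 0, 0, 1]]

```text
time: 8.28
tool_pos: [0.6188, -0.2396, 0.0754]
tcp_rot: [2.12, 2.314, 0.002]
wrist_force: [-0.3, -0.4, -0.6]
width: 0.572
```

```bash
python3 - <<'E'
from h import *
for i in range(3):
    st,im=snap('wrist','w11'); print(st['time'],st['tool_pos'],st['width'],st['wrist_force'])
tooloverlay('w11',.043,'w11o')
E
```

```text
8.2833 [ 0.61877227 -0.23960509  0.07539896] 0.5719048721312892 [-0.34182655 -0.37633199 -0.60731169]
8.3333 [ 0.61811016 -0.23933164  0.07453669] 0.5755926886625639 [ 0.10945484  0.00502745 -1.12184725]
8.3833 [ 0.61760758 -0.23914472  0.07387535] 0.5749598078972142 [-0.68222272  0.17226491 -1.31529119]
```

View pics/w11o.png

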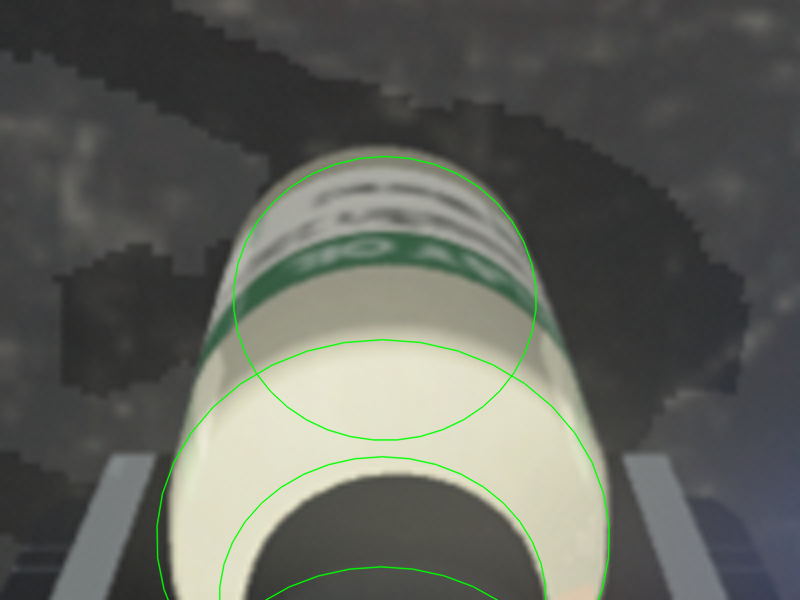

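Now it is upright and centred in the grip, with the foot about 44 mm below the TCP and the axis about +1.5 mm in tool x. I'll raise it and carry it to the clamp.

Call:
apply_moves:
  plan:
    - [[0, 0, -0.02, 0, 0, 0, 1], [0, 0, -0.05, 0, 0, 0, 1], [0, 0, -0.08, 0, 0, 0, 1], [0, 0, -0.105, 0, 0, 0, 1], [0.01, -0.003, -0.115, 0, 0, 0, 1], [0.035, -0.01, -0.115, 0, 0, 0, 1], [0.065, -0.019, -0.115, 0, 0, 0, 1], [0.095, -0.027, -0.115, 0, 0, 0, 1]]

```text
time: 9.1
tool_pos: [0.5809, -0.1456, 0.1875]
tcp_rot: [-2.123, -2.313, 0.001]
wrist_force: [-0.4, 0.8, -0.8]
width: 0.57
```

Call:
apply_moves:
  plan:
    - [[0.03, -0.008, 0, 0, 0, 0, 1], [0.06, -0.017, 0, 0, 0, 0, 1], [0.09, -0.025, 0, 0, 0, 0, 1], [0.12, -0.033, 0, 0, 0, 0, 1], [0.15, -0.042, 0, 0, 0, 0, 1], [0.18, -0.05, 0, 0, 0, 0, 1], [0.21, -0.059, 0, 0, 0, 0, 1], [0.235, -0.066, 0, 0, 0, 0, 1]]

```text
time: 9.77
tool_pos: [0.4936, 0.0835, 0.1872]
tcp_rot: [-2.12, -2.315, 0.002]
wrist_force: [-0.2, 0.7, -1.8]
width: 0.576
```

Call:
apply_moves:
  plan:
    - [[0.015, -0.004, 0, 0, 0, 0, 1], [0.025, -0.007, 0, 0, 0, 0, 1], [0.027, -0.008, 0, 0, 0, 0, 1], [0.027, -0.008, 0, 0, 0, 0, 1], [0.027, -0.008, 0, 0, 0, 0, 1], [0.027, -0.008, 0, 0, 0, 0, 1], [0.027, -0.008, 0, 0, 0, 0, 1], [0.027, -0.008, 0, 0, 0, 0, 1]]

```text
time: 10.43
tool_pos: [0.4862, 0.1069, 0.1887]
tcp_rot: [2.124, 2.315, -0.0]
wrist_force: [0.1, -0.3, -1.8]
width: 0.571
```

```bash
python3 - <<'E'
from h import *
for i in range(3):
    st,im=snap('wrist','w12'); print(st['time'],st['tool_pos'],st['width'],st['wrist_force'])
print(R.from_rotvec(st['tcp_rot']).as_matrix().round(4), st['joint_vel'].round(3))
c=cam('wrist',st); clampmodel(im,c,[.4863,.1025,.0893],0,0,1,0); cv2.imwrite('pics/w12o.png',im)
E
```

```text
10.4333 [0.48622768 0.10686957 0.18873636] 0.5713213264118607 [ 0.07070323 -0.33281192 -1.77755306]
10.4833 [0.48618549 0.10697264 0.18875065] 0.574977495690291 [-0.13406323 -1.03426746 -0.95477317]
10.5333 [0.48611314 0.10707424 0.18873606] 0.5754117588096644 [ 0.69926326  0.73982728 -1.541346  ]
[[-8.620e-02  9.963e-01 -1.000e-04]
 [ 9.963e-01  8.620e-02 -1.000e-04]
 [-1.000e-04 -1.000e-04 -1.000e+00]] [ 0.005 -0.001  0.001 -0.001  0.002  0.   ]
```

View pics/w12o.png

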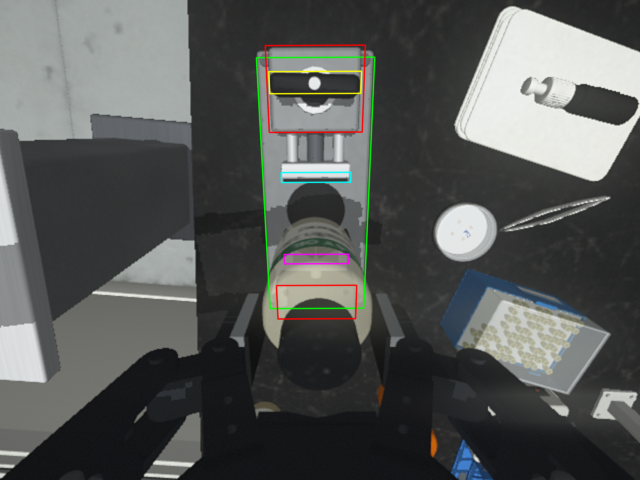

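Call:
apply_moves:
  plan:
    - [[0, 0, 0.02, 0, 0, 0, 1], [0, 0, 0.04, 0, 0, 0, 1], [0, 0, 0.06, 0, 0, 0, 1], [0, 0, 0.075, 0, 0, 0, 1], [0, 0, 0.08, 0, 0, 0, 1], [0, 0, 0.08, 0, 0, 0, 1], [0, 0, 0.08, 0, 0, 0, 1], [0, 0, 0.08, 0, 0, 0, 1]]

```text
time: 11.25
tool_pos: [0.4871, 0.1078, 0.1101]
tcp_rot: [2.122, 2.315, 0.003]
wrist_force: [0.1, 0.6, -1.1]
width: 0.575
```

```bash
python3 - <<'E'
from h import *
st,im=snap('wrist','w13'); print(st['time'],st['tool_pos'],st['width'],st['wrist_force'])
p=[.4863,.1025,.0893]
c=cam('wrist',st); s=3;x0,y0=190,100
a=cv2.resize(im[y0:y0+200,x0:x0+260],None,fx=s,fy=s,interpolation=cv2.INTER_CUBIC)
a0=a.copy()
clampmodel(a,c,p,x0,y0,s,0)
T=w(p,[[0,.006,.012]])[0]
draw(a,c,circ(T[0],T[1],.026,.012),x0,y0,s,(0,255,0))
tp=st['tool_pos']; draw(a,c,circ(tp[0],tp[1]+.0015,.026,tp[2]-.0444),x0,y0,s,(0,128,255))
cv2.imwrite('pics/w13o.png',a)
E
```

```text
11.25 [0.48708805 0.10780765 0.11014023] 0.5750660050713382 [ 0.07321968  0.60620624 -1.08253822]
```

View pics/w13o.png

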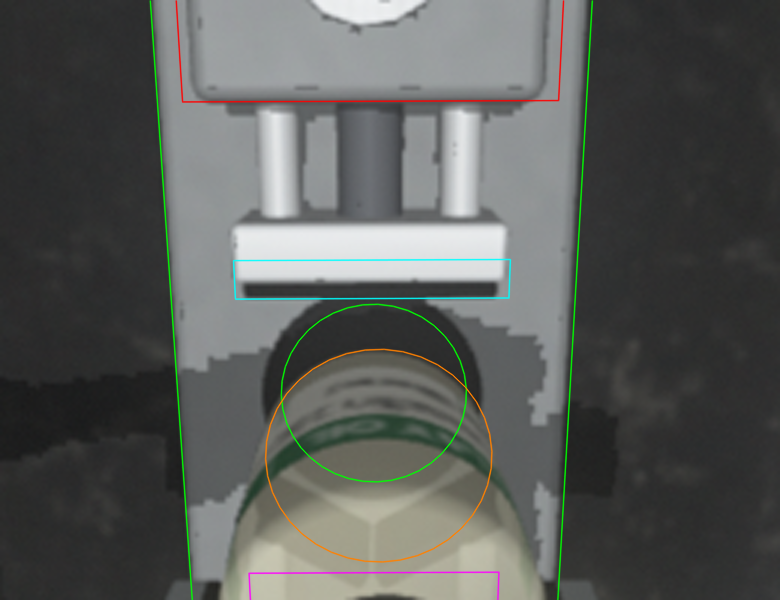

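The driven jaw's edge (row 297) matches the model (298) and the bottle foot is within about 1.5 mm of the seat. I'll lower it slowly between the jaws.

Call:
apply_moves:
  plan:
    - [[-0.001, -0.001, 0.005, 0, 0, 0, 1], [-0.001, -0.001, 0.013, 0, 0, 0, 1], [-0.001, -0.001, 0.021, 0, 0, 0, 1], [-0.001, -0.001, 0.029, 0, 0, 0, 1], [-0.001, -0.001, 0.037, 0, 0, 0, 1], [-0.001, -0.001, 0.044, 0, 0, 0, 1], [-0.001, -0.001, 0.048, 0, 0, 0, 1], [-0.001, -0.001, 0.051, 0, 0, 0, 1]]

```text
time: 11.97
tool_pos: [0.4843, 0.1065, 0.0566]
tcp_rot: [-2.122, -2.315, 0.002]
wrist_force: [-0.1, 0.4, -1.1]
width: 0.576
```

```bash
python3 - <<'E'
from h import *
for i in range(2):
    st,im=snap('wrist','w14'); print(st['time'],st['tool_pos'],st['width'],st['wrist_force'],st['torque'])
E
```

```text
11.9667 [0.48433899 0.10645262 0.05664508] 0.5755791274305225 [-0.05936741  0.41380903 -1.14274403] [ 0.02736892 -0.00348193 -0.04072505]
12.0167 [0.48439548 0.10647183 0.05670153] 0.5766092141954624 [ 0.30460204 -0.14751259 -2.04251904] [ 0.00420795  0.00890747 -0.00735132]
```

View pics/w14.png

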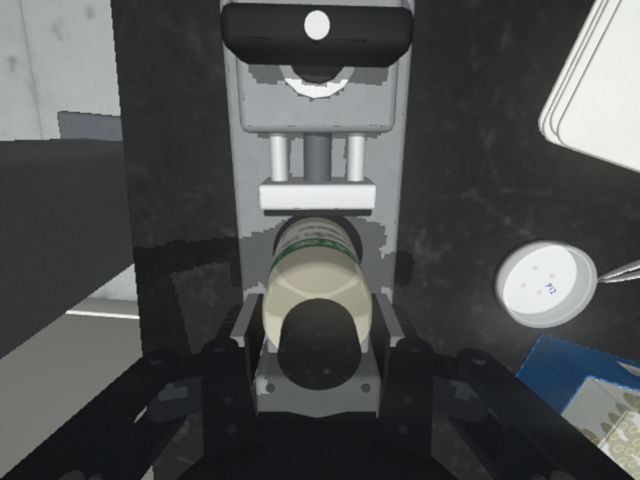

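The foot isn't on the bed yet: the force still shows only the bottle's weight. I'll lower in 1 mm steps.

Call:
apply_moves:
  plan:
    - [[0, 0, 0.001, 0, 0, 0, 1], [0, 0, 0.001, 0, 0, 0, 1], [0, 0, 0.002, 0, 0, 0, 1], [0, 0, 0.002, 0, 0, 0, 1], [0, 0, 0.002, 0, 0, 0, 1], [0, 0, 0.002, 0, 0, 0, 1], [0, 0, 0.002, 0, 0, 0, 1], [0, 0, 0.002, 0, 0, 0, 1]]

```text
time: 12.73
tool_pos: [0.4855, 0.1066, 0.0564]
tcp_rot: [2.122, 2.316, 0.001]
wrist_force: [-0.7, 0.1, 4.6]
width: 0.576
```

```bash
python3 - <<'E'
from h import *
for i in range(3):
    st=readout.read_state(); read_camera('top'); print(st['time'],st['tool_pos'],st['wrist_force'],st['torque'])
E
```

```text
12.7333 [0.48552117 0.10664213 0.0564062 ] [-0.6739809   0.11427543  4.61034216] [-0.04769561  0.19030764 -0.00028004]
12.7833 [0.48547669 0.10663688 0.05637671] [-1.37966179 -0.02861086  5.46179932] [-0.07701141  0.2156262   0.01838017]
12.8333 [0.48550424 0.10664584 0.05637717] [-1.5148552   0.50633214  5.6605769 ] [-0.06308319  0.18189059  0.00868427]
```

The bottle is on the bed, with about 5 N upward. Releasing.

Call:
apply_moves:
  plan:
    - [[0, 0, -0.001, 0, 0, 0, 0.0], [0, 0, -0.001, 0, 0, 0, -0.2], [0, 0, -0.001, 0, 0, 0, -0.5], [0, 0, -0.001, 0, 0, 0, -1], [0, 0, -0.001, 0, 0, 0, -1], [0, 0, -0.001, 0, 0, 0, -1], [0, 0, -0.001, 0, 0, 0, -1], [0, 0, -0.001, 0, 0, 0, -1]]

```text
time: 13.55
tool_pos: [0.485, 0.1066, 0.0567]
tcp_rot: [-2.122, -2.316, 0.0]
wrist_force: [-0.1, -0.4, -0.4]
width: 1.0
```

```bash
python3 - <<'E'
from h import *
st,im=snap('wrist','w15'); print(st['time'],st['tool_pos'],st['width'],st['wrist_force'])
tooloverlay('w15',st['tool_pos'][2]-.012,'w15o')
E
```

```text
13.55 [0.48498393 0.10656043 0.05674263] 0.9997306280201309 [-0.06301313 -0.42567887 -0.42201168]
```

View pics/w15.png

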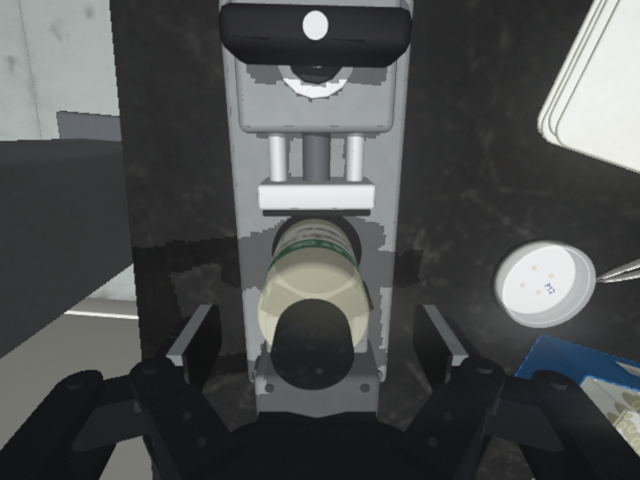

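View pics/w15o.png

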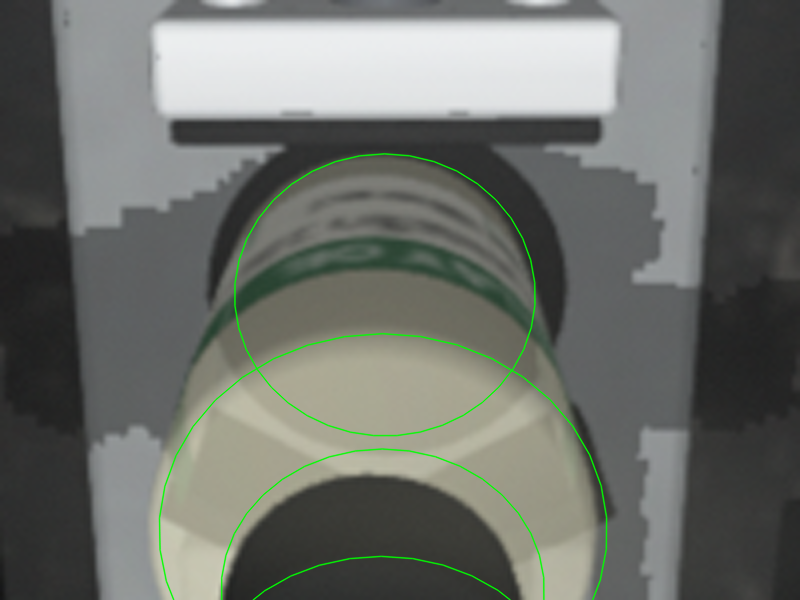

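The bottle is released, upright and between the jaws. Next I'll rise, then move over the handle while turning the tool 90°.

Call:
apply_moves:
  plan:
    - [[0, 0, -0.02, 0, 0, 0, -1], [0, 0, -0.055, 0, 0, 0, -1], [0, 0, -0.09, 0, 0, 0, -1], [0, 0, -0.12, 0, 0, 0, -1], [0.03, 0, -0.133, 0, 0, -0.03, -1], [0.06, 0, -0.133, 0, 0, -0.065, -1], [0.09, 0, -0.133, 0, 0, -0.1, -1], [0.114, 0.001, -0.133, 0, 0, -0.135, -1]]

```text
time: 14.27
tool_pos: [0.4761, 0.222, 0.1907]
tcp_rot: [1.58, 2.715, 0.003]
wrist_force: [0.3, 0.1, -0.5]
width: 0.997
```

Call:
apply_moves:
  plan:
    - [[0, 0, 0, 0, 0, -0.035, -1], [0, 0, 0, 0, 0, -0.07, -1], [0, 0, 0, 0, 0, -0.105, -1], [0, 0, 0, 0, 0, -0.14, -1], [0, 0, 0, 0, 0, -0.175, -1], [0, 0, 0, 0, 0, -0.21, -1], [0, 0, 0, 0, 0, -0.245, -1], [0, 0, 0, 0, 0, -0.28, -1]]

```text
time: 14.93
tool_pos: [0.476, 0.2202, 0.1897]
tcp_rot: [-0.273, -3.13, 0.0]
wrist_force: [-0.0, -0.8, 0.4]
width: 0.998
```

Call:
apply_moves:
  plan:
    - [[0, 0, 0, 0, 0, -0.035, -1], [0, 0, 0, 0, 0, -0.07, -1], [0, 0, 0, 0, 0, -0.085, -1], [0, 0, 0, 0, 0, -0.085, -1], [0, 0, 0, 0, 0, -0.085, -1], [0, 0, 0, 0, 0, -0.085, -1], [0, 0, 0, 0, 0, -0.085, -1], [0, 0, 0, 0, 0, -0.085, -1]]

```text
time: 15.6
tool_pos: [0.476, 0.2202, 0.1898]
tcp_rot: [0.136, -3.139, 0.0]
wrist_force: [-0.2, 0.1, 0.5]
width: 1.003
```

```bash
python3 - <<'E'
from h import *
st,im=snap('wrist','w16'); print(st['time'],st['tool_pos'],st['q'].round(3),st['width'],st['wrist_force'])
print(R.from_rotvec(st['tcp_rot']).as_matrix().round(4), st['joint_vel'].round(3))
c=cam('wrist',st); clampmodel(im,c,[.4863,.1025,.0893],0,0,1,0); 
draw(im,c,circ(.4858,.1084,.026,.092),0,0,1,(0,255,0))
cv2.imwrite('pics/w16o.png',im)
E
```

```text
15.6 [0.47602106 0.22022132 0.18975799] [ 0.386 -0.014  1.937 -0.     1.218 -1.272] 1.0026277669504373 [-0.18118768  0.11353646  0.45644681]
[[-0.9962 -0.0866 -0.    ]
 [-0.0866  0.9962 -0.    ]
 [ 0.     -0.     -1.    ]] [ 0.    -0.001 -0.001 -0.     0.001 -0.003]
```

View pics/w16o.png

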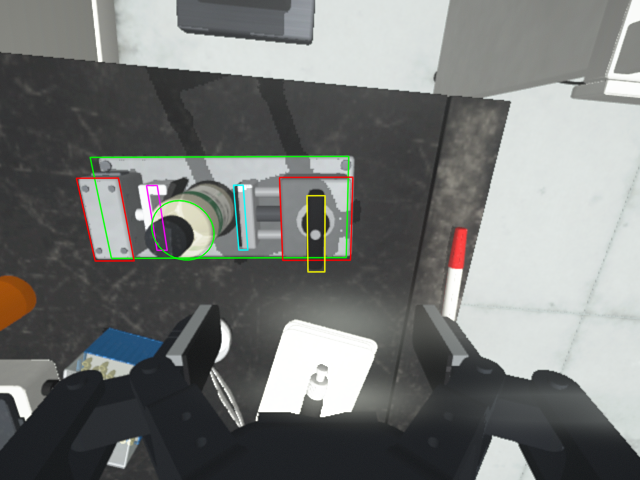

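```bash
python3 - <<'E'
from h import *
im=cv2.imread('pics/w16.png'); cv2.imwrite('pics/w16c.png',cv2.resize(im[140:280,70:370],None,fx=2.6,fy=2.6,interpolation=cv2.INTER_CUBIC))
E
```

```text
(no output)
```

View pics/w16c.png

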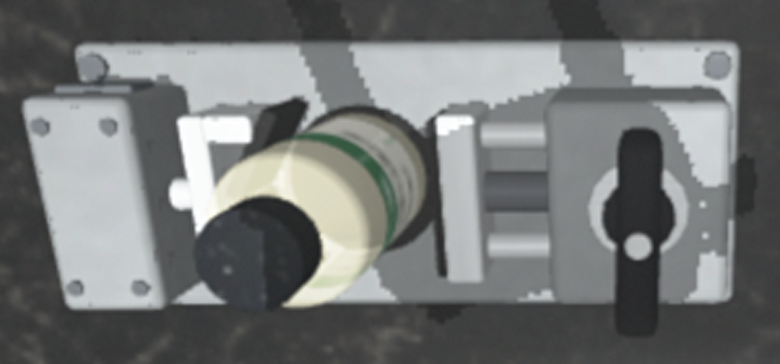

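The handle bar is lined up with the tool: its dot is at (315,235), where the model puts it. The bottle stands upright, and the tab housing's front is visible at (108,174). Descending and gripping the handle.

Call:
apply_moves:
  plan:
    - [[0, 0, 0.02, 0, 0, 0, -1], [0, 0, 0.045, 0, 0, 0, -1], [0, 0, 0.07, 0, 0, 0, -1], [0, 0, 0.095, 0, 0, 0, -1], [0, 0, 0.11, 0, 0, 0, -1], [0, 0, 0.117, 0, 0, 0, -1], [0, 0, 0.117, 0, 0, 0, -1], [0, 0, 0.117, 0, 0, 0, -0.5]]

```text
time: 16.32
tool_pos: [0.4763, 0.2203, 0.0731]
tcp_rot: [-0.137, 3.138, 0.0]
wrist_force: [0.2, -0.1, -1.0]
width: 0.882
```

Call:
apply_moves:
  plan:
    - [[0, 0, 0, 0, 0, 0, 0], [0, 0, 0, 0, 0, 0, 0.4], [0, 0, 0, 0, 0, 0, 0.7], [0, 0, 0, 0, 0, 0, 1], [0, 0, 0, 0, 0, 0, 1], [0, 0, 0, 0, 0, 0, 1], [0, 0, 0, 0, 0, 0, 1], [0, 0, 0, 0, 0, 0, 1]]
  force: 60

```text
time: 16.98
tool_pos: [0.4767, 0.2189, 0.0738]
tcp_rot: [-0.138, 3.138, -0.004]
wrist_force: [-0.5, -6.2, 5.5]
width: 0.12
```

```bash
python3 - <<'E'
from h import *
st,im=snap('wrist','w17'); print(st['time'],st['tool_pos'],st['q'].round(3),st['width'],st['wrist_force'],st['torque'])
E
```

```text
16.9833 [0.47672302 0.21886914 0.07383544] [ 0.385  0.098  2.05  -0.003  0.993 -1.272] 0.11953807675294978 [-0.54278143 -6.22519577  5.48127679] [-0.94956385  0.03087886 -0.08531742]
```

View pics/w17.png

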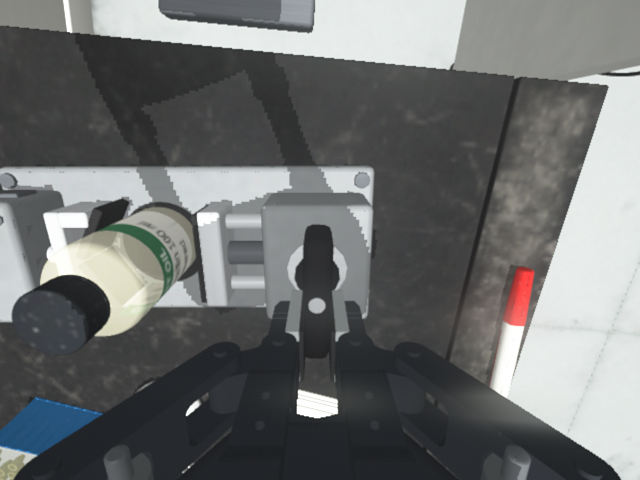

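The handle is gripped and self-centred about 1.4 mm toward -y. I'll take up that offset and start turning clockwise.

Call:
apply_moves:
  plan:
    - [[0, -0.0015, 0, 0, 0, 0.01, 1], [0, -0.0015, 0, 0, 0, 0.03, 1], [0, -0.0015, 0, 0, 0, 0.05, 1], [0, -0.0015, 0, 0, 0, 0.07, 1], [0, -0.0015, 0, 0, 0, 0.09, 1], [0, -0.0015, 0, 0, 0, 0.11, 1], [0, -0.0015, 0, 0, 0, 0.13, 1], [0, -0.0015, 0, 0, 0, 0.15, 1]]

```text
time: 17.7
tool_pos: [0.4766, 0.2179, 0.0738]
tcp_rot: [0.602, 3.082, -0.002]
wrist_force: [-0.7, -3.7, 4.1]
width: 0.12
```

```bash
python3 - <<'E'
from h import *
st,im=snap('wrist','w18'); print(st['time'],st['tool_pos'],st['q'].round(3),st['width'],st['wrist_force'],st['torque'])
m=R.from_rotvec(st['tcp_rot']).as_matrix(); print(np.arctan2(m[1,1],m[0,1]))
E
```

```text
17.7 [0.4766237  0.21792471 0.07383458] [ 3.830e-01  9.800e-02  2.051e+00 -2.000e-03  9.930e-01 -8.010e-01] 0.11999466705126785 [-0.66098352 -3.72691957  4.07656471] [-0.74598595  0.17215312  0.15462416]
1.1847178051185296
```

View pics/w18.png

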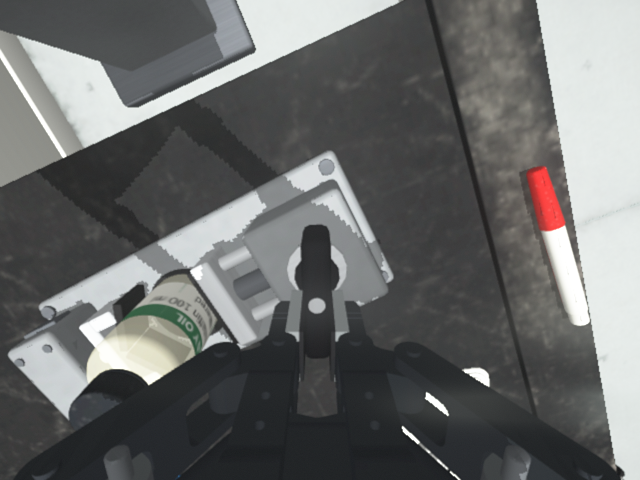

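Call:
apply_moves:
  plan:
    - [[0, -0.0005, 0, 0, 0, 0.03, 1], [0, -0.0005, 0, 0, 0, 0.06, 1], [0, -0.0005, 0, 0, 0, 0.09, 1], [0, -0.0005, 0, 0, 0, 0.12, 1], [0, -0.0005, 0, 0, 0, 0.15, 1], [0, -0.0005, 0, 0, 0, 0.18, 1], [0, -0.0005, 0, 0, 0, 0.21, 1], [0, -0.0005, 0, 0, 0, 0.24, 1]]

```text
time: 18.42
tool_pos: [0.4756, 0.2168, 0.0738]
tcp_rot: [1.697, 2.643, -0.005]
wrist_force: [-3.8, -6.3, 7.9]
width: 0.118
```

Call:
apply_moves:
  plan:
    - [[0, 0, 0, 0, 0, 0.03, 1], [0, 0, 0, 0, 0, 0.06, 1], [0, 0, 0, 0, 0, 0.09, 1], [0, 0, 0, 0, 0, 0.12, 1], [0, 0, 0, 0, 0, 0.15, 1], [0, 0, 0, 0, 0, 0.18, 1], [0, 0, 0, 0, 0, 0.21, 1], [0, 0, 0, 0, 0, 0.24, 1]]

```text
time: 19.08
tool_pos: [0.4741, 0.2167, 0.0737]
tcp_rot: [2.551, 1.833, -0.008]
wrist_force: [-7.6, -5.5, 11.3]
width: 0.117
```

```bash
python3 - <<'E'
from h import *
st,im=snap('wrist','w19'); print(st['time'],st['tool_pos'],st['q'].round(3),st['width'],st['wrist_force'],st['torque'])
m=R.from_rotvec(st['tcp_rot']).as_matrix(); print('h',1.66-np.arctan2(m[1,1],m[0,1]))
st,t=snap('top','t19'); cv2.imwrite('pics/t19c.png',cv2.resize(t[195:285,150:310],None,fx=5,fy=5,interpolation=cv2.INTER_CUBIC))
E
```

```text
19.0833 [0.47407992 0.2166904  0.07371968] [ 3.820e-01  9.600e-02  2.053e+00 -2.000e-03  9.980e-01  7.080e-01] 0.11714691291077646 [-7.62468831 -5.48853933 11.28812935] [-0.88105525  1.40490469  0.23342481]
h 1.9847840070950702
```

View pics/w19.png

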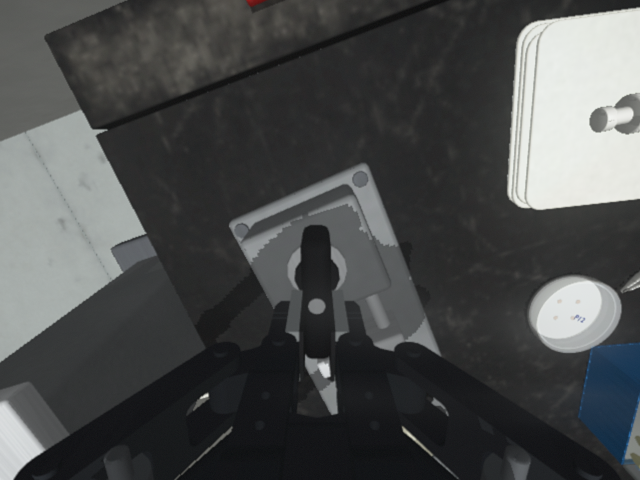

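View pics/t19c.png

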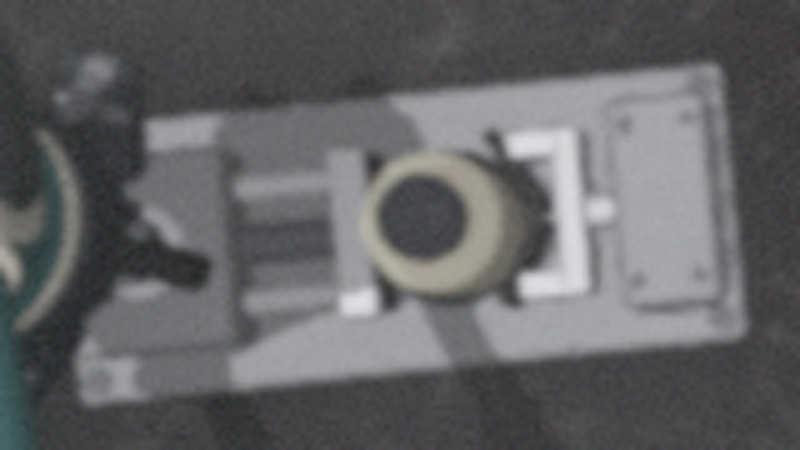

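At 1.98 rad the driven jaw has nearly reached the bottle, which is upright, and the tab is still in. Side loads are building from a small axis offset, so I'll relieve them while turning on, more slowly.

Call:
apply_moves:
  plan:
    - [[-0.0017, -0.0012, -0.001, 0, 0, 0.0, 1], [-0.0017, -0.0012, -0.001, 0, 0, 0.02, 1], [-0.0017, -0.0012, -0.001, 0, 0, 0.04, 1], [-0.0017, -0.0012, -0.001, 0, 0, 0.06, 1], [-0.0017, -0.0012, -0.001, 0, 0, 0.08, 1], [-0.0017, -0.0012, -0.001, 0, 0, 0.1, 1], [-0.0017, -0.0012, -0.001, 0, 0, 0.12, 1], [-0.0017, -0.0012, -0.001, 0, 0, 0.14, 1]]

```text
time: 19.85
tool_pos: [0.4732, 0.2171, 0.0739]
tcp_rot: [-2.889, -1.233, 0.003]
wrist_force: [-3.6, 0.1, 2.9]
width: 0.12
```

```bash
cat > look.py <<'E'
from h import *
import sys
n=sys.argv[1]
st=readout.read_state(); print(st['time'],st['tool_pos'],st['q'].round(3),st['width'],st['wrist_force'].round(1),st['torque'].round(2))
m=R.from_rotvec(st['tcp_rot']).as_matrix(); print('h',1.66-np.arctan2(m[1,1],m[0,1]))
st,t=snap('top','t'+n); cv2.imwrite(f'pics/t{n}c.png',cv2.resize(t[200:280,210:310],None,fx=7,fy=7,interpolation=cv2.INTER_CUBIC))
E
python3 look.py 20
```

```text
19.85 [0.47324949 0.21708821 0.07388956] [3.820e-01 9.200e-02 2.056e+00 1.000e-03 9.950e-01 1.145e+00] 0.1203874622393616 [-3.6  0.1  2.9] [0.05 0.7  0.1 ]
h 2.4236958083391555
```

View pics/t20c.png

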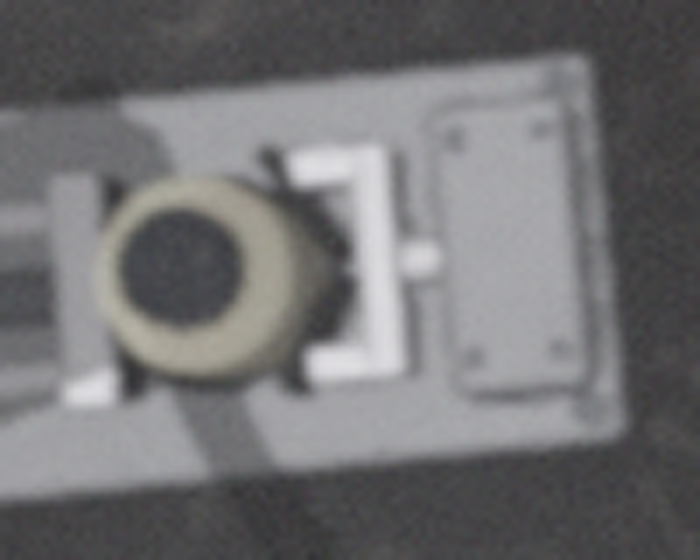

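At 2.42 rad the jaw is nearly on the bottle and no tab shows yet. I'll continue to about 2.7.

Call:
apply_moves:
  plan:
    - [[-0.0005, -0.0005, 0, 0, 0, 0.015, 1], [-0.0005, -0.0005, 0, 0, 0, 0.03, 1], [-0.0005, -0.0005, 0, 0, 0, 0.045, 1], [-0.0005, -0.0005, 0, 0, 0, 0.06, 1], [-0.0005, -0.0005, 0, 0, 0, 0.075, 1], [-0.0005, -0.0005, 0, 0, 0, 0.085, 1], [-0.0005, -0.0005, 0, 0, 0, 0.085, 1], [-0.0005, -0.0005, 0, 0, 0, 0.085, 1]]

```text
time: 20.57
tool_pos: [0.4729, 0.2174, 0.0739]
tcp_rot: [-3.025, -0.845, 0.001]
wrist_force: [-4.4, 2.8, 2.8]
width: 0.118
```

```bash
python3 look.py 21
```

```text
20.5667 [0.47293348 0.21742623 0.0738757 ] [3.820e-01 9.200e-02 2.057e+00 1.000e-03 9.940e-01 1.408e+00] 0.11846864914952254 [-4.4  2.8  2.8] [0.36 0.79 0.23]
h 2.6860865301589865
```

View pics/t21c.png

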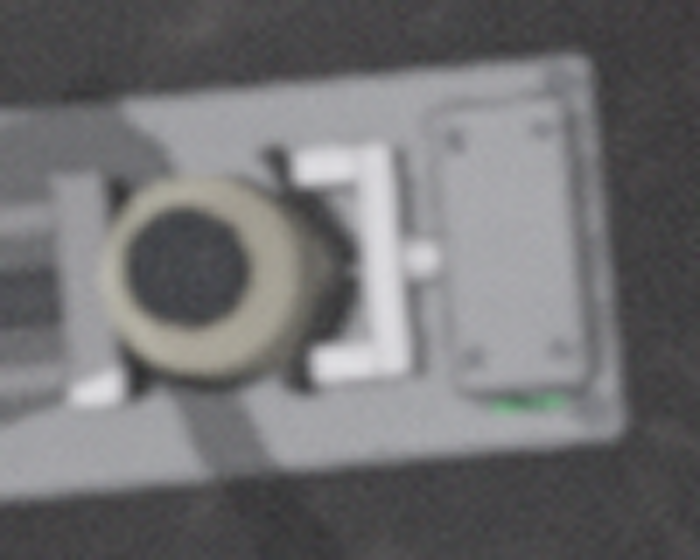

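The tab is starting to show green at crop (530,403), about 3–4 mm out. I'll turn about 0.19 rad further, then measure.

Call:
apply_moves:
  plan:
    - [[-0.0005, 0, 0, 0, 0, 0.012, 1], [-0.0005, 0, 0, 0, 0, 0.024, 1], [-0.0005, 0, 0, 0, 0, 0.036, 1], [-0.0005, 0, 0, 0, 0, 0.048, 1], [-0.0005, 0, 0, 0, 0, 0.06, 1], [-0.0005, 0, 0, 0, 0, 0.06, 1], [-0.0005, 0, 0, 0, 0, 0.06, 1], [-0.0005, 0, 0, 0, 0, 0.06, 1]]

```text
time: 21.28
tool_pos: [0.4728, 0.2177, 0.0739]
tcp_rot: [-3.09, -0.555, 0.0]
wrist_force: [-2.7, 4.6, 2.4]
width: 0.119
```

```bash
python3 look.py 22; python3 - <<'E'
from h import *
c=cam('top')
for n in ('21','22'):
    im=cv2.imread(f'pics/t{n}.png').astype(int); b,g,r=im[...,0],im[...,1],im[...,2]
    m=(g-np.maximum(b,r))>25; m[:245]=0; m[:,:270]=0; m[275:]=0; m[:,305:]=0
    ys,xs=np.nonzero(m); print(n,len(ys),[(y,int((ys==y).sum())) for y in sorted(set(ys))],xs.min(),xs.max())
    col=(g-np.maximum(b,r))[252:266,278:296]; print(col.sum(1))
p=[.4863,.1025,.0893]
print(proj(c,w(p,[[-.039,-.079,.04],[-.049,-.079,.04],[-.055,-.079,.012],[-.039,-.079,.058]])))
E
```

```text
21.2833 [0.47276486 0.21773017 0.07388955] [3.820e-01 9.100e-02 2.058e+00 2.000e-03 9.930e-01 1.597e+00] 0.11894470776156815 [-2.7  4.6  2.4] [0.74 0.75 0.26]
h 2.875369641363079
21 3 [(np.int64(257), 2), (np.int64(258), 1)] 282 289
[-65 -65 -68 -65  49 212 150 -15 -69 -54 -68 -69 -51 -47]
22 37 [(np.int64(257), 9), (np.int64(258), 11), (np.int64(259), 11), (np.int64(260), 6)] 280 290
[-66 -67 -73 -58  49 352 550 547 322  54 -57 -56 -60 -50]
[[283.03970079 254.60904698]
 [283.54672019 259.80514338]
 [284.48149836 262.95421143]
 [282.60224358 254.44279917]]
```

View pics/t22c.png

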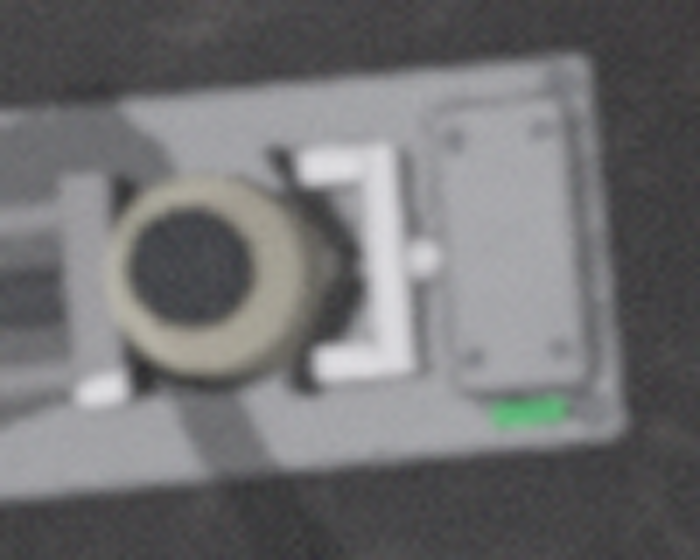

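The visible green is about 3.7 px, or 7 mm. I'll add about 0.12 rad.

Call:
apply_moves:
  plan:
    - [[-0.0005, 0, 0, 0, 0, 0.012, 1], [-0.0005, 0, 0, 0, 0, 0.024, 1], [-0.0005, 0, 0, 0, 0, 0.036, 1], [-0.0005, 0, 0, 0, 0, 0.038, 1], [-0.0005, 0, 0, 0, 0, 0.038, 1], [-0.0005, 0, 0, 0, 0, 0.038, 1], [-0.0005, 0, 0, 0, 0, 0.038, 1], [-0.0005, 0, 0, 0, 0, 0.038, 1]]

```text
time: 22.0
tool_pos: [0.4727, 0.2179, 0.0739]
tcp_rot: [-3.117, -0.37, -0.001]
wrist_force: [-3.5, 5.4, 0.8]
width: 0.119
```

```bash
cat > tab.py <<'E'
from h import *
import sys
n=sys.argv[1]
im=cv2.imread(f'pics/t{n}.png').astype(int); b,g,r=im[...,0],im[...,1],im[...,2]
s=(g-np.maximum(b,r))[252:268,278:296].sum(1); bg=np.median(np.r_[s[:3],s[-4:]]); d=s-bg; print(s, 'px', d[2:13].sum()/d.max(), 'mm', d[2:13].sum()/d.max()/.52)
print('red', ((r-np.maximum(b,g))[252:268,278:296]).max())
E
python3 look.py 23; python3 tab.py 22; python3 tab.py 23
```

```text
22.0 [0.47268024 0.21794902 0.07390563] [0.383 0.09  2.059 0.003 0.991 1.716] 0.11859951571420653 [-3.5  5.4  0.8] [0.93 0.56 0.24]
h 2.9947831685699517
[-66 -67 -73 -58  49 352 550 547 322  54 -57 -56 -60 -50 -43 -45] px 3.6557377049180326 mm 7.030264817150062
red 3
[-64 -68 -65 -59  44 345 554 604 581 469 211   1 -41 -40 -30 -30] px 4.7984496124031 mm 9.227787716159808
red 2
```

View pics/t23c.png

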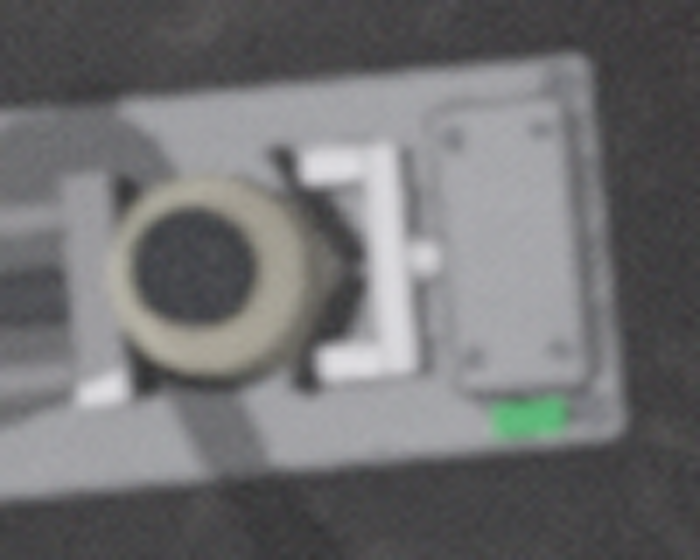

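The tab measures about 9.2 mm, all green. I'll nudge it 0.03 rad, then release the handle gently and rise.

Call:
apply_moves:
  plan:
    - [[0, 0, 0, 0, 0, 0.005, 1], [0, 0, 0, 0, 0, 0.01, 1], [0, 0, 0, 0, 0, 0.01, 1], [0, 0, 0, 0, 0, 0.01, 0.7], [0, 0, 0, 0, 0, 0.01, 0.3], [0, 0, 0, 0, 0, 0.01, -0.3], [0, 0, 0, 0, 0, 0.01, -1], [0, 0, 0, 0, 0, 0.01, -1]]

```text
time: 22.72
tool_pos: [0.4732, 0.2163, 0.0739]
tcp_rot: [3.125, 0.319, 0.001]
wrist_force: [-0.2, -0.8, -0.3]
width: 0.713
```

Call:
apply_moves:
  plan:
    - [[0, 0, 0, 0, 0, 0, -1], [0, 0, 0, 0, 0, 0, -1], [0, 0, -0.02, 0, 0, 0, -1], [0, 0, -0.05, 0, 0, 0, -1], [0, 0, -0.08, 0, 0, 0, -1], [0, 0, -0.11, 0, 0, 0, -1], [0, 0, -0.14, 0, 0, 0, -1], [0, 0, -0.15, 0, 0, 0, -1]]

```text
time: 23.38
tool_pos: [0.4754, 0.2175, 0.2293]
tcp_rot: [-3.123, -0.319, -0.013]
wrist_force: [0.6, 1.2, -0.0]
width: 0.998
```

```bash
python3 look.py 24; python3 tab.py 24; python3 - <<'E'
from h import *
st,im=snap('wrist','w24')
E
```

```text
23.3833 [0.47541425 0.21751708 0.22934201] [ 0.382 -0.049  1.898 -0.     1.285  1.749] 0.998278590650474 [ 0.6  1.2 -0. ] [-0.03  0.03  0.04]
h 3.0273155745046796
[-63 -66 -60 -60  51 347 557 608 605 542 332  92 -30 -34 -40 -41] px 5.292758089368259 mm 10.178380941092804
red 2
```

View pics/t24.png

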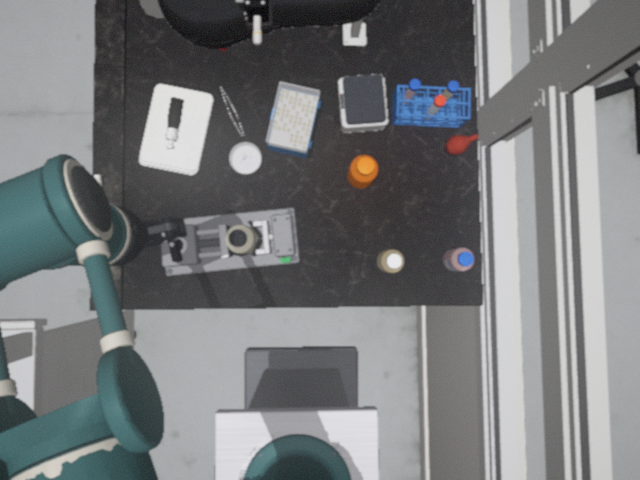

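View pics/w24.png

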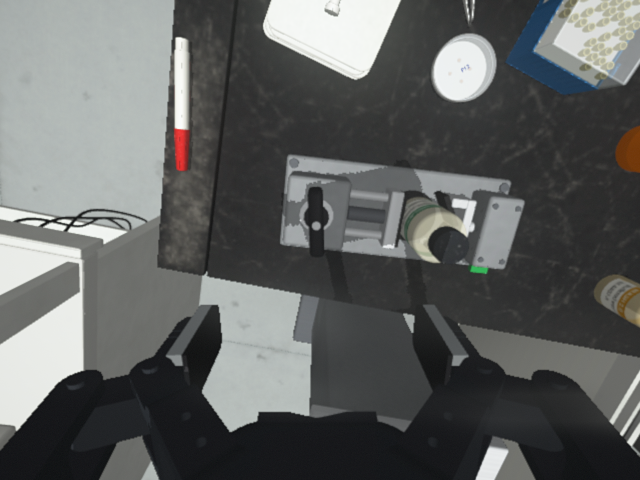

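```bash
python3 - <<'E'
from h import *
st,im=snap('wrist','w25'); print(st['joint_vel'].round(3),st['wrist_force'].round(1))
cv2.imwrite('pics/w25c.png',cv2.resize(im[140:290,270:540],None,fx=2.9,fy=2.9,interpolation=cv2.INTER_CUBIC))
c=cam('wrist',st)
g=im.astype(int); m=(g[...,1]-np.maximum(g[...,0],g[...,2]))>40; m[:255]=0;m[285:]=0
ys,xs=np.nonzero(m); q=back(c,np.c_[xs,ys],.04)
cs,s=np.cos(.0893),np.sin(.0893); X=cs*(q[:,0]-.4863)+s*(q[:,1]-.1025); Y=-s*(q[:,0]-.4863)+cs*(q[:,1]-.1025)
print('tab clamp x',X.min(),X.max(),'y',Y.min(),Y.max(), 'area mm2', len(ys)*1e6*(( (c[1]@np.r_[q.mean(0),1])[2]/c[0][0,0])**2))
E
```

```text
[-0.     0.035  0.073 -0.001 -0.018  0.001] [ 0.3 -0.1 -0. ]
tab clamp x -0.05289019819913787 -0.04511976962840392 y -0.08917344668939106 -0.06861838820036177 area mm2 147.91048607377104
```

View pics/w25c.png

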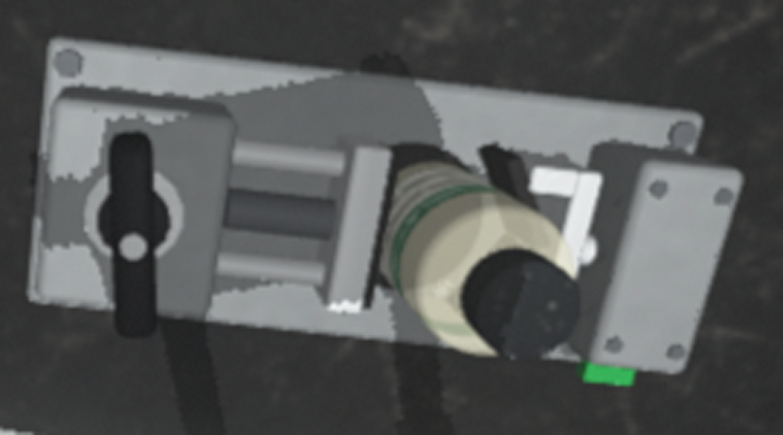

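The top view gives 10.2 mm of green and no red. The wrist view shows 8 mm past the housing's edge, and the housing's upper edge likely hides part of the tab from there. The bottle is upright and clamped, and the gripper touches nothing.

```bash
python3 - <<'E'
from workcell import bot
print(bot.finish_job())
E
```

```text
the job is handed in; nothing more can be done
None
```

The oil bottle is standing upright between the clamp jaws and is clamped. The job was handed in at about 23.5 s with the gripper open, about 12 cm above the handle and touching nothing.

- **Bottle:** My first grip was about 4 mm off-centre and tilted it about 2°. I set it back down where it had stood, centred the gripper and re-gripped 6 mm lower. I then stood it on the bed (about 5 N of contact) and released it.
- **Handle:** I turned it clockwise in a single grip to about 3.03 rad. I finished in small steps while watching the tab, then let go.
- **Tab:** The last top view shows about 10.2 mm of green and no red. The last wrist view disagrees slightly, showing about 8 mm. I put that down to the housing's upper edge hiding part of the tab from that angle, but did not check it separately.
- **Other bottles:** The top view after release shows the two bystander bottles and the orange look-alike standing in their original places.
- **Clamp position:** My first estimate from the top view was wrong because I assumed where the base plate lay along y. I re-measured it with the wrist camera; the top view still differed from that by 2–4 mm. I used the wrist measurement, and it matched the clamp features to about 2 mm.

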